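# Slide a tin carrier over the step into the keyed closing press

## Task

First lift the stray closed tin off the feed deck and stand it flat on the bare table, clear of everything. Then take the carrier by its fin, slide it low and level, with its open filled tin staying in its nest, over the small step into the press whose key block fits the carrier's cut corner, and push it fully home against the stop. Never lift the carrier more than about 15 mm above the press bed, do not tip it, and leave the jar, the label roll and the brush where they are.

Things in the scene. Friction and masses are not known exactly. Their poses are not given: they have to be found in the camera images.
- deck: Fixed stainless feed deck, a plain flat slab 180 (x) x 280 (y) x 20 mm high (top at z = 20 mm). Origin on the table under its centre; +x points to two presses side by side, middles 140 mm apart, either one on the left; their front lips are 94 mm ahead of the origin, 4 mm beyond the deck's edge, a sharp 5 mm step up.
- press_a: Fixed C-frame tin closing press that ACCEPTS the carrier: key block on the LEFT. Origin on the table under the middle of the front lip; +x points into the press, as the deck's x. Bed 130 mm wide, top z = 25 mm, x = 0 to the upright stop face (and column) at x = 147 mm. Low rails (top z = 33 mm) leave a 94 mm channel from x = 36 mm on, flared wider before it.
- press_a_key (a point): Top centre of press_a's key block at the far end of its bed: the block is 31 (x) x 18 (y) mm, stands 10 mm above the bed, spans x 117 to 148, y +30 to +48 mm of the press, and fills the carrier's cut corner when it is home.
- press_a_head (a point): Middle of the lower front edge of press_a's head, which overhangs the bed (x 10 to 200, y -65 to 65, z 185 to 265 mm; a platen of 34 mm radius hangs to z = 135 mm at x = 87 mm). The fin of a carrier that is home stands at x = 27 mm, under the head: a vertical hand would hit the head, so it must lean 30 to 45 degrees, its top back out of the press.
- press_b: Fixed press, the same as press_a except that its key block is on the RIGHT (y -48 to -30 mm): the carrier stops about 31 mm short in it.
- press_a_seat (a point): Point on press_a's bed (z = 25 mm), 77 mm in from the lip: the carrier's origin lies here when its nose touches the stop (1 to 5 mm short of it is still home).
- carrier: Loose white plate 140 (x) x 90 (y) x 12 mm, 0.22 to 0.4 kg. Origin at the centre of its underside; +x is the nose (enters first), bevelled below, rising 6 mm over the last 20 mm. Front-left corner (x > 38, y > 27 mm) cut away. Ring-shaped nest round x = 12 mm. Upright steel fin handle 34 (x) x 12 (y) mm at x = -50 mm, top 60 mm above the underside: pinch it across its 12 mm.
- fin (a point): Grasp point on the carrier's fin: 42 mm above the carrier's underside at x = -50 mm, y = 0; turns with the carrier.
- nest (a point): Centre of the nest on the carrier's top, where the open tin's underside centre belongs (x = 12 mm, 12 mm above the underside).
- open_tin: Open filled tin 66 mm across, 25 mm high, loose in the carrier's nest (about 2 mm play, ring 4.5 mm high). Origin at the centre of its underside.
- stray_tin: Closed tin 68 mm across, 23 mm high, loose on the deck beside the carrier. Origin at the centre of its underside. Free table lies right of the deck in two strips, round the jar and the roll: x 0.42 to 0.60 m with y -0.06 m, or with y -0.25 to -0.21 m (table top 1 mm higher there); between them (y -0.165 to -0.10 m) a fixed 7 mm cable crosses the table, and right of y = -0.30 m stand fixed tins.
- jar: Bystander: sample jar 69 mm across, 75 mm high, on the table right of the deck. Origin at the centre of its underside.
- roll: Bystander: label roll lying flat, 83 mm across, 40 mm high, on the table right of the deck. Origin at the centre of its underside.
- brush: Bystander: small brush 26 (x) x 130 (y) x 36 mm on the table left of the deck. Origin at the centre of its underside.

How it is judged:
By the outcome, as a careful person would: the job done as asked, in the order asked, and still so for the second after the job is handed in, with the robot touching nothing.
It also fails if it takes over 61 s, if anything falls off the work surface, if the arm or the gripper's body presses on something with over 40 N, if the wrist force passes 120 N, or if a joint passes its speed limit or range.

## Robot

A 6-joint arm with a two-finger parallel gripper is mounted at the origin on a cart in front of the work surface, level with it; the furniture and walls round the work are solid. World frame = base frame: x ahead of the robot, y to its left, z up, the work surface at z = 0. Lengths are in m, angles in rad, forces in N, time in s.
With the tool pointing down it reaches from about 0.375 to 0.9 m from the base axis. Payload 3.1 kg.
Tool frame: the origin (TCP) lies at the very end of the fingers, on their centre line; the grasp point (between the pads) lies 19 mm behind it; x points along the fingers, z is the direction in which the jaws open and shut, and the axes are right-handed (so a half turn about x gives the same grasp; the last joint's range is limited). The gripper opens to 85 mm and grips with 20 to 120 N. Pads are 22 mm wide; open, the fingers measure 114 mm over their backs; the gripper's body (76 mm by 85 mm) begins 54 mm behind the grasp point. The pads swing forward as they close: fully open they stand 13 mm farther back than shut.
Start: joints at [1.115, 0.527, 1.433, -0, 1.181, -0.178], TCP at [0.171, 0.601, 0.231] pointing down, gripper open.
Joint ranges: [-3.08, 3.08], [-0.75, 2.2], [0.22, 2.44], [-1.43, 4.57], [0, 2.65], [-2.85, 2.85]. Speed limits (rad/s): [2.79, 2.79, 3.14, 3.14, 3.14, 3.14].

## Interface

Orientations are given as a unit quaternion [x, y, z, w].
In Python, from station import manip, viewer, job gives the robot as it stands.
- The arm moves only by the tool move_arm, never from a script. Its argument "deltas" is one flat list of numbers, 7 for each row, row after row: the finger opening in mm, from 0 to 85.4, then the shift along the tool's x, y, z in mm, then the turn, a rotation vector about the tool's x, y, z in degrees. In form: [jaw, tx, ty, tz, rx, ry, rz, jaw, tx, ty, tz, rx, ry, rz, ...]. A call has 1 to 10 rows; each row shifts and turns the commanded pose from where the row before left it, along the tool's axes as they then stand; what a row does not reach is not made up. A row lasts 1/10 s, in which the tool goes at most 50 mm and 8.59 degrees, less where a joint would pass 70% of its speed; a pose out of reach is approached as far as the arm can. A call is refused whole if a number of a shift passes 50 or a number of a turn 8.59, either way. A call with a gripper value outside its range is refused whole. The fingers move at their own pace and stop on an object; "force" is the grip in N (left out, the last holds). Time passes only in rows, so rows that do not move let the fingers close. It gives the time, the measured TCP pose, the force and the opening at its end, in the units of the state.
- manip.sense(): the state, without advancing time (a new reading comes with each control period).
- viewer.snapshot(name): name is "scene" or "top" or "wrist"; returns a dict with "image" (400x640x3 uint8, red, green, blue), "depth" (400x640 float32, m along the optical axis (not along the pixel's ray), 0 where there is no reading), "fovy" (degrees; the focal length in pixels is half the picture's height over the tangent of half this angle, whatever the lens; pixels are square), "cx", "cy" (the principal point, pixels), "R" (3x3) and "t" (3): a world point X has camera coordinates R X + t. Camera axes: x right, y down, z forward; pixel columns grow to the right and rows downward; lengths in m; the calibration is good to about 2 mm. A picture is of the moment at which its call begins.
- job.sign_off(): hands the job in, once; it reports no verdict.
The state is a dict: "t": time; "q": joint angles; "qd": joint speeds; "tau": joint torques, N m; "tcp_pos": TCP position; "tool_rot": TCP orientation; "force": force on the tool from outside, world axes, zero at the start; "ft_torque": the same for the moment, N m; "finger_gap": opening from 0.0 (shut) to 1.0 (fully open).
Only numpy, scipy, OpenCV 4.12 (cv2) and the standard library are available. Lean on these libraries where they do the work, as an engineer would, in place of code of your own. Each camera call takes 0.05 s, during which the arm holds its last target.

## Working session

There is one attempt and no reset: what is moved stays moved. The work goes in short steps, Python scripts to look and compute and a tool call to move; the robot and the scene stay as the last step left them, time stands still between calls to the robot, and variables do not carry over. Pictures are saved under pics/ and viewed, and the job is handed in when it is done.

Besides the shell and the picture viewer there is one more tool, called by a JSON object that holds its "method" and its "body", one argument or row to a line. move_arm: Moves the arm, as the interface text tells. Its arguments: {"type":"object","properties":{"deltas":{"type":"array"},"force":{"type":"number"}},"required":["deltas"]}

```bash
ls; mkdir -p pics; cat > h.py <<'E'
import numpy as np, cv2
from station import manip, viewer, job
def snap(n,f):
    s=viewer.snapshot(n); np.savez('pics/'+f+'.npz',**s)
    cv2.imwrite('pics/'+f+'.png',s['image'][:,:,::-1]); return s
def foc(s): return 200/np.tan(np.radians(float(s['fovy']))/2)
def ray(s,u,v):
    f=foc(s); d=np.array([(u-s['cx'])/f,(v-s['cy'])/f,1.]); R=s['R']; return -R.T@s['t'], R.T@d
def onz(s,u,v,z):
    o,d=ray(s,u,v); return o+d*(z-o[2])/d[2]
def proj(s,X):
    c=s['R']@np.array(X)+s['t']; f=foc(s); return c[0]/c[2]*f+s['cx'],c[1]/c[2]*f+s['cy']
def cloud(s):
    f=foc(s); v,u=np.mgrid[0:400,0:640]; z=s['depth']
    c=np.stack([(u-s['cx'])/f*z,(v-s['cy'])/f*z,z],-1)
    return (c-s['t'])@s['R']
E
python3 - <<'E'
from h import *
for n in ['scene','top']:
    s=snap(n,n+'0'); print(n,s['fovy'],s['cx'],s['cy'],-s['R'].T@s['t'],s['R'][2])
print(manip.sense())
E
```

```text
pics
scene 44.43096120170176 314.9915812373823 200.51337157237734 [-0.66198461 -0.43644182  1.10976372] [ 0.72769973  0.35436573 -0.58726317]
top 50.466725596573596 315.25141619331595 199.0839483386753 [0.3712582  0.16013517 1.35762314] [ 0.13684056 -0.02314648 -0.99032263]
{'t': 0.1, 'q': array([ 1.11451027e+00,  5.28403387e-01,  1.43378967e+00, -2.43438017e-05,
        1.18141484e+00, -1.78507021e-01]), 'qd': array([-0.00055372, -0.00091201, -0.00169107, -0.00084916, -0.00164926,
        0.00078649]), 'tau': array([-3.95121197e-04, -4.43305707e+01, -1.78586447e+01, -2.41270873e-04,
        3.91690526e-03, -1.24699707e-06]), 'tcp_pos': array([0.17107569, 0.60044671, 0.23040801]), 'tool_rot': array([-0.42629438,  0.56503691,  0.42563735,  0.56377233]), 'force': array([-0.5927479 ,  0.01514503,  0.32646517]), 'ft_torque': array([ 0.01543935, -0.04649395, -0.00323416]), 'finger_gap': 1.0003573397342855}
```

View pics/scene0.png

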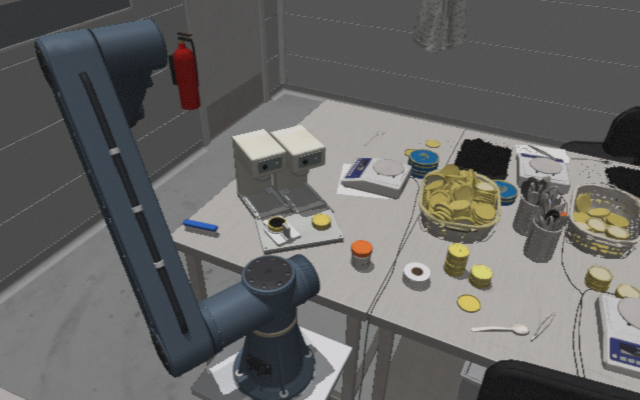

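View pics/top0.png

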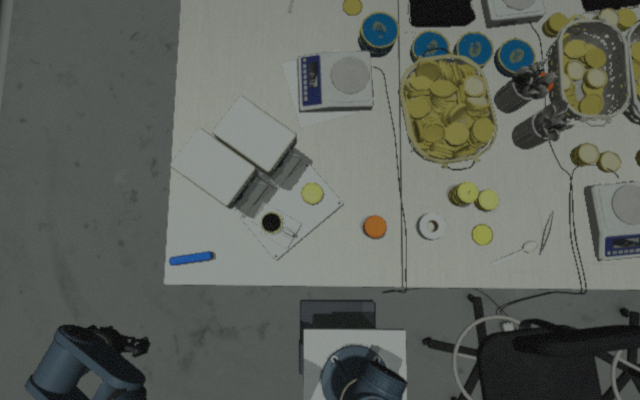

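The top view shows the deck around (290,215) with the carrier's open tin at (272,222) and the stray tin at (312,193). The jar is at (375,226), the roll at (432,226) and the brush at (192,258). I'll zoom in and measure.

```bash
python3 - <<'E'
from h import *
s=dict(np.load('pics/top0.npz')); im=s['image'][:,:,::-1]
c=im[120:290,160:390]; cv2.imwrite('pics/c1.png',cv2.resize(c,None,fx=3.4,fy=3.4,interpolation=cv2.INTER_CUBIC))
s2=dict(np.load('pics/scene0.npz')); im2=s2['image'][:,:,::-1]
c=im2[110:260,170:380]; cv2.imwrite('pics/c2.png',cv2.resize(c,None,fx=3.7,fy=3.7,interpolation=cv2.INTER_CUBIC))
P=cloud(s)
for u,v in [(312,193),(272,222),(375,226),(432,226),(192,258),(278,256),(343,205),(255,190),(290,165),(340,240)]: print(u,v,P[v,u].round(3), onz(s,u,v,.02).round(3))
hsv=cv2.cvtColor(im,cv2.COLOR_BGR2HSV)
print(hsv[193,312],hsv[226,375],hsv[205,330])
E
```

```text
312 193 [0.572 0.14  0.044] [0.575 0.14  0.02 ]
272 222 [0.478 0.261 0.059] [0.481 0.264 0.02 ]
375 226 [ 0.469 -0.053  0.074] [ 0.473 -0.062  0.02 ]
432 226 [ 0.477 -0.248  0.003] [ 0.476 -0.243  0.02 ]
192 258 [0.365 0.504 0.036] [0.365 0.509 0.02 ]
278 256 [0.375 0.243 0.021] [0.375 0.243 0.02 ]
343 205 [0.541 0.039 0.   ] [0.539 0.04  0.02 ]
255 190 [0.582 0.321 0.023] [0.582 0.321 0.02 ]
290 165 [0.664 0.211 0.025] [0.665 0.212 0.02 ]
340 240 [ 0.428  0.047 -0.001] [0.428 0.049 0.02 ]
[ 33 101 146] [ 15 182 146] [ 75  10 146]
```

View pics/c1.png

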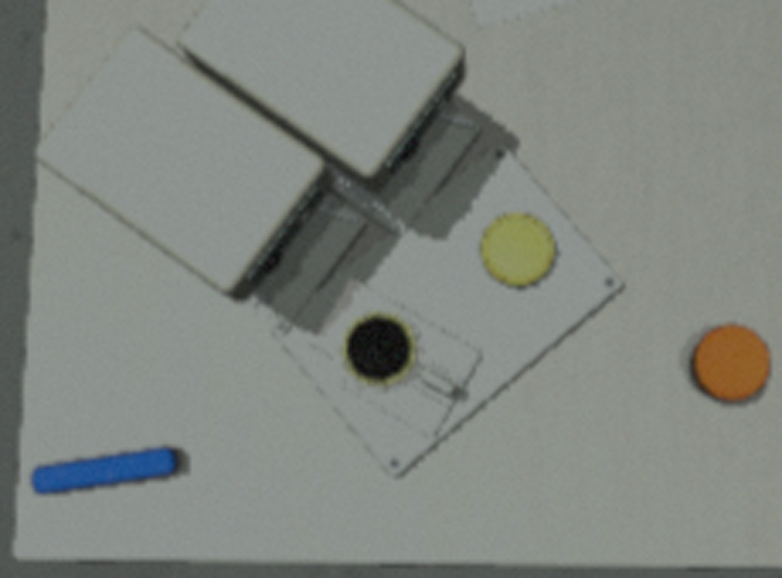

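View pics/c2.png

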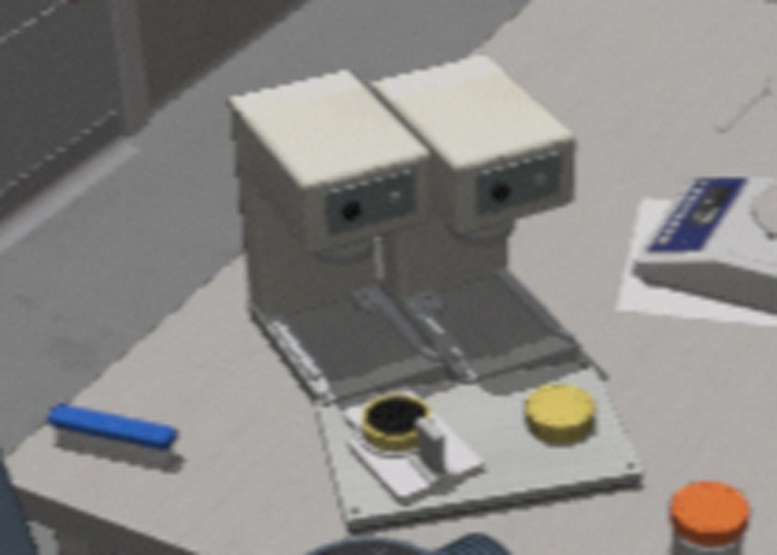

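```bash
cat >> h.py <<'E'
from scipy.spatial.transform import Rotation as Ro
def down(yaw):  # tool x down, jaw(z) along yaw deg in world
    x=np.array([0,0,-1.]); z=np.array([np.cos(np.radians(yaw)),np.sin(np.radians(yaw)),0]); y=np.cross(z,x)
    return Ro.from_matrix(np.stack([x,y,z],1))
def cur():
    st=manip.sense(); return np.array(st['tcp_pos']),Ro.from_quat(st['tool_rot'])
def plan(p0,R0,p1,R1,n):
    # n equal rows: returns shift & rotvec per row
    rv=(R0.inv()*R1).as_rotvec(); out=[]
    for i in range(n):
        Ra=R0*Ro.from_rotvec(rv*i/n); out.append(np.r_[Ra.inv().apply((p1-p0)/n)*1000,np.degrees(rv/n)])
    return np.array(out)
E
python3 - <<'E'
from h import *
s=dict(np.load('pics/top0.npz')); im=s['image'][:,:,::-1]
hsv=cv2.cvtColor(im,cv2.COLOR_BGR2HSV)
def cen(mask,z,box):
    m=np.zeros_like(mask); a,b,c,d=box; m[c:d,a:b]=mask[c:d,a:b]; M=cv2.moments(m,True); u,v=M['m10']/M['m00'],M['m01']/M['m00']
    print(M['m00'],(u,v),onz(s,u,v,z).round(4))
y=cv2.inRange(hsv,(25,60,60),(40,255,255)); cen(y,.043,(295,330,175,212))
o=cv2.inRange(hsv,(3,120,60),(20,255,255)); cen(o,.073,(355,395,205,250))
k=cv2.inRange(hsv,(0,0,0),(180,255,60)); cen(k,.055,(258,286,208,238))
b=cv2.inRange(hsv,(100,120,60),(125,255,255)); cen(b,.03,(160,220,240,270))
cr=[(513,150),(623,288),(398,476),(280,335)]
pts=[onz(s,160+(a+.5)/3.4-.5,120+(b+.5)/3.4-.5,.02) for a,b in cr]; print(np.round(pts,3))
p=np.array(pts); print(p.mean(0)); 
for a,b in [(0,1),(1,2),(2,3)]: d=p[b]-p[a]; print(np.linalg.norm(d),np.degrees(np.arctan2(d[1],d[0])))
w=snap('wrist','w0'); print(w['fovy'],w['cx'],w['cy']); p,R=cur(); c=-w['R'].T@w['t']; print('cam in tool',R.inv().apply(c-p),'axis in tool',R.inv().apply(w['R'][2]),R.inv().apply(w['R'][0])); print(R.as_matrix().round(3))
E
```

```text
362.0 (311.7955801104972, 192.9060773480663) [0.5723 0.1405 0.043 ]
384.0 (374.5520833333333, 226.34635416666666) [ 0.4682 -0.0514  0.073 ]
249.0 (270.89156626506025, 222.13654618473896) [0.4775 0.2648 0.055 ]
316.0 (190.28481012658227, 258.0506329113924) [0.3649 0.5112 0.03  ]
[[0.671 0.146 0.02 ]
 [0.541 0.041 0.02 ]
 [0.364 0.246 0.02 ]
 [0.491 0.359 0.02 ]]
[0.5165758  0.19785455 0.02      ]
0.16700475223659464 -141.0566563692985
0.2713400195673363 130.7284959896249
0.17021471855141368 41.353269994761334
62.55450910323066 314.5513178986768 200.76533507269502
cam in tool [-0.14338108  0.07605194 -0.00101124] axis in tool [ 9.54726885e-01 -2.97483324e-01 -4.96814711e-04] [ 3.15767425e-04 -6.56651696e-04  9.99999735e-01]
[[-0.001 -0.962  0.274]
 [-0.002  0.274  0.962]
 [-1.     0.    -0.002]]
```

View pics/w0.png

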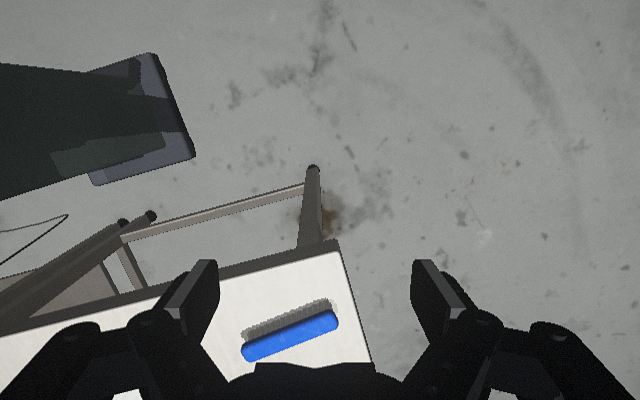

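{"method": "move_arm", "body": {
  "deltas": [85,0,0,0,8.3,0,0,85,0,0,0,8.3,0,0,85,0,0,0,8.3,0,0,85,0,0,0,8.3,0,0,85,0,-40,0,0,0,0,85,0,-40,0,0,0,0,85,0,-40,0,0,0,0,85,0,-40,0,0,0,0,85,0,-40,0,0,0,0,85,0,-40,0,0,0,0],
  "force": 40
}}

```text
t: 1.15
tcp_pos: [0.3291, 0.4182, 0.2312]
tool_rot: [-0.247, 0.663, 0.247, 0.662]
force: [0.3, 0.4, 0.5]
finger_gap: 0.996
```

```bash
python3 - <<'E'
from h import *
p,R=cur(); print(p,R.as_matrix().round(3)); w=snap('wrist','w1')
E
```

```text
[0.32912627 0.41820266 0.2311509 ] [[-0.    -0.655  0.756]
 [-0.     0.756  0.655]
 [-1.    -0.    -0.   ]]
```

View pics/w1.png

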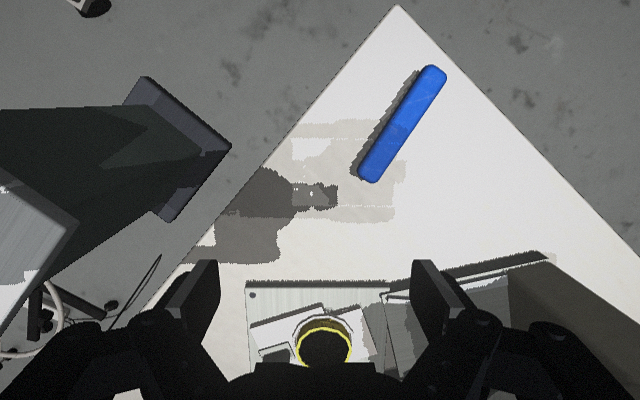

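{"method": "move_arm", "body": {
  "deltas": [85,0,-45,0,0,0,0,85,0,-45,0,0,0,0,85,0,-45,0,0,0,0,85,0,-45,0,0,0,0,85,0,-10,0,0,0,0]
}}

```text
t: 1.7
tcp_pos: [0.456, 0.273, 0.2313]
tool_rot: [-0.246, 0.663, 0.245, 0.664]
force: [0.0, 0.3, -1.2]
finger_gap: 0.996
```

```bash
python3 - <<'E'
from h import *
p,R=cur(); print(p,R.as_matrix().round(3)); w=snap('wrist','w2')
E
```

```text
[0.45598188 0.27302967 0.23127626] [[ 0.002 -0.651  0.759]
 [-0.001  0.759  0.651]
 [-1.    -0.002  0.001]]
```

View pics/w2.png

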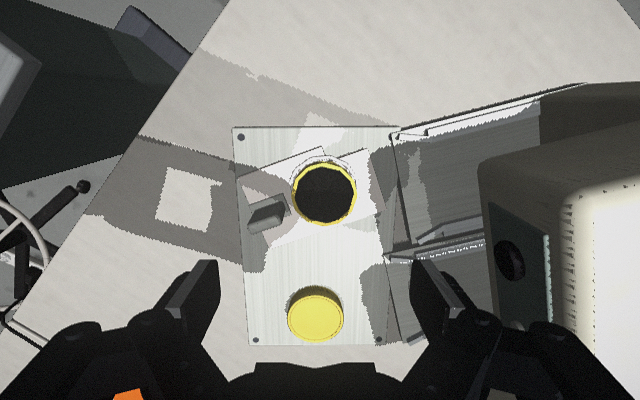

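The wrist view shows the deck aligned with the image, the stray tin top at (315,317), the open tin at (325,194) and the fin top near (266,212).

```bash
python3 - <<'E'
from h import *
s=dict(np.load('pics/w2.npz')); im=s['image'][:,:,::-1]
cv2.imwrite('pics/c3.png',cv2.resize(im[110:360,220:420],None,fx=3,fy=2.4*1.25,interpolation=cv2.INTER_CUBIC)[:600*2])
c=cv2.resize(im[120:270,225:405],None,fx=4,fy=4,interpolation=cv2.INTER_CUBIC); cv2.imwrite('pics/c3.png',c)
hsv=cv2.cvtColor(im,cv2.COLOR_BGR2HSV)
y=cv2.inRange(hsv,(22,90,80),(40,255,255))
n,l,st,ce=cv2.connectedComponentsWithStats(y)
P=cloud(s)
for i in range(1,n):
    if st[i,4]>100: print(st[i],ce[i],np.median(P[l==i],0).round(4))
m=(l==[i for i in range(1,n) if st[i,4]>1000][-1])
for z in (.043,): 
    pts=P[(y>0)&(abs(P[:,:,2]-.043)<.004)]; print('tin top',len(pts),(pts.min(0)+pts.max(0))/2, cv2.minEnclosingCircle((pts[:,:2]*1000).astype(np.float32)))
print('deck c',[onz(s,u,v,.02).round(4) for u,v in [(232,127),(247,346),(380,346),(399,127)]])
E
```

```text
[291 161  66  65 743] [324.02288022 189.67025572] [0.4681 0.273  0.0521]
[ 287  286   57   56 2340] [315.51752137 315.8       ] [0.5679 0.1428 0.0423]
tin top 2229 [0.52277787 0.20172968 0.04299721] ((521.936279296875, 201.7454833984375), 110.99429321289062)
deck c [array([0.3593, 0.2509, 0.02  ]), array([0.541 , 0.0366, 0.02  ]), array([0.6734, 0.1499, 0.02  ]), array([0.4931, 0.3655, 0.02  ])]
```

View pics/c3.png

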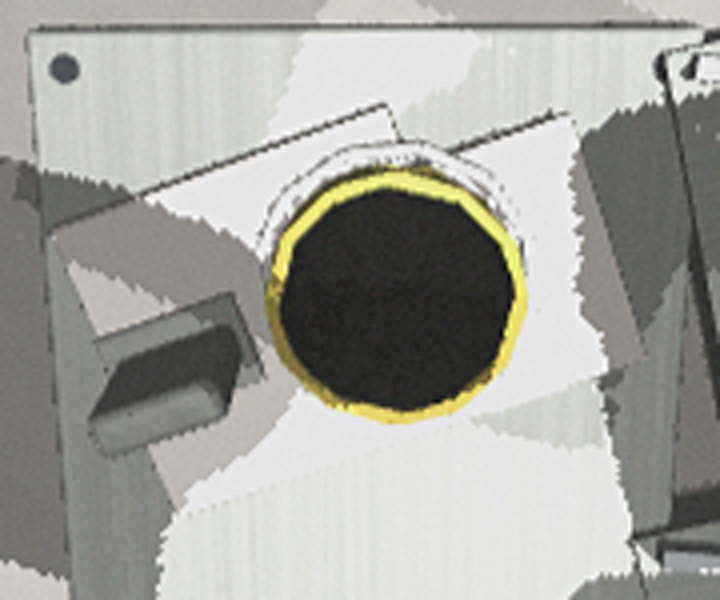

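{"method": "move_arm", "body": {
  "deltas": [85,0,-40,0,0,0,0,85,0,-45,0,0,0,0,85,0,-45,0,0,0,0,85,20,-34,1,0,0,0,85,40,-10,0,0,0,0,85,40,0,0,0,0,0,85,30,0,0,0,0,0,85,20,0,0,0,0,0,85,0,0,0,0,0,0]
}}

```text
t: 2.65
tcp_pos: [0.5641, 0.1462, 0.0781]
tool_rot: [-0.246, 0.665, 0.248, 0.66]
force: [-0.2, 0.1, 0.3]
finger_gap: 0.997
```

```bash
python3 - <<'E'
from h import *
p,R=cur(); print(p,R.as_matrix().round(3)); w=snap('wrist','w3')
im=w['image'][:,:,::-1]; hsv=cv2.cvtColor(im,cv2.COLOR_BGR2HSV)
y=cv2.inRange(hsv,(22,90,80),(40,255,255)); P=cloud(w); Q=P[(y>0)&(abs(P[:,:,2]-.043)<.002)]
print(len(Q)); 
k=R.inv().apply(Q-p); print('tool-frame min/max',k.min(0),k.max(0))
E
```

```text
[0.56409806 0.14623339 0.07812214] [[-0.008 -0.655  0.755]
 [-0.     0.755  0.655]
 [-1.     0.005 -0.006]]
9004
tool-frame min/max [ 0.03289688 -0.04296493 -0.03280102] [0.03725948 0.11997285 0.03341974]
```

View pics/w3.png

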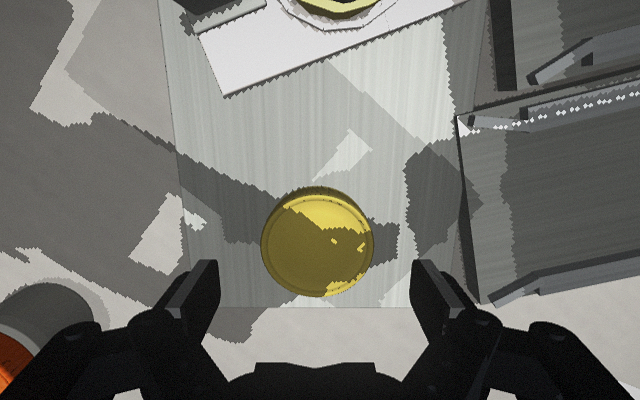

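{"method": "move_arm", "body": {
  "deltas": [85,10,-8,0,0,0.3,0,85,20,0,0,0,0,0,85,15,0,0,0,0,0,85,9,0,0,0,0,0,85,4,0,0,0,0,0,85,0,0,0,0,0,0]
}}

```text
t: 3.3
tcp_pos: [0.5724, 0.1388, 0.023]
tool_rot: [-0.248, 0.665, 0.246, 0.661]
force: [0.2, -0.3, 0.2]
finger_gap: 0.994
```

```bash
python3 - <<'E'
from h import *
p,R=cur(); print(p,R.as_matrix().round(3),manip.sense()['force']); w=snap('wrist','w4')
E
```

```text
[0.57235892 0.13882488 0.0230125 ] [[-0.005 -0.655  0.756]
 [-0.003  0.756  0.655]
 [-1.     0.    -0.006]] [ 0.1624649  -0.25195513  0.19211979]
```

View pics/w4.png

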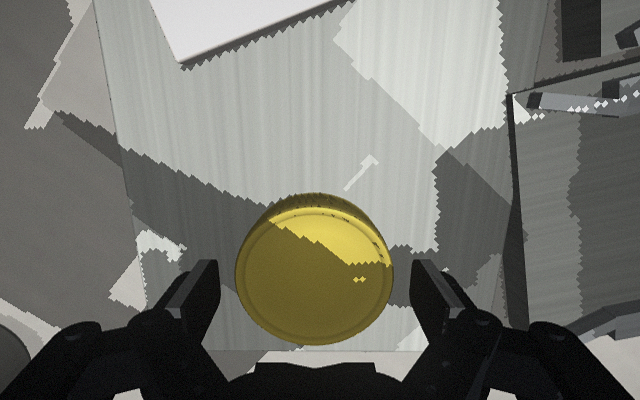

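```bash
python3 - <<'E'
from h import *
p,R=cur(); w=dict(np.load('pics/w4.npz'))
im=w['image'][:,:,::-1]; hsv=cv2.cvtColor(im,cv2.COLOR_BGR2HSV)
y=cv2.inRange(hsv,(22,90,60),(40,255,255)); P=cloud(w); Q=P[(y>0)&(abs(P[:,:,2]-.043)<.002)]
k=R.inv().apply(Q-p); print(len(Q),k.min(0),k.max(0),np.median(Q[:,2]))
f=R.inv().apply(P.reshape(-1,3)-p).reshape(P.shape); 
for u,v in [(200,265),(215,262),(215,290),(420,265),(210,320),(425,290)]: print(u,v,f[v,u])
E
```

```text
17463 [-0.02164682 -0.03117662 -0.03507153] [-0.01740827  0.03626926  0.03248084] 0.042542650388211284
200 265 [-0.02246011  0.01068069 -0.04786649]
215 262 [-0.01666007  0.00898255 -0.04357081]
215 290 [-0.02046661 -0.00226941 -0.04348498]
420 265 [-0.02259874  0.01075769  0.0419362 ]
210 320 [-0.03026038 -0.00992299 -0.04336101]
425 290 [-0.0324496   0.00536149  0.04136581]
```

{"method": "move_arm", "body": {
  "deltas": [85,6,2,0,0,0,0,85,4,0,-1,0,0,0,85,0,0,0,0,0,0,60,0,0,0,0,0,0,60,0,0,0,0,0,0,60,0,0,0,0,0,0,60,0,0,0,0,0,0,60,0,0,0,0,0,0],
  "force": 40
}}

```text
t: 4.15
tcp_pos: [0.5708, 0.1398, 0.0139]
tool_rot: [-0.248, 0.664, 0.246, 0.661]
force: [-1.3, 1.2, 6.4]
finger_gap: 0.767
```

```bash
python3 - <<'E'
from h import *
p,R=cur(); print(p,manip.sense()['force'],manip.sense()['finger_gap']); w=snap('wrist','w5')
E
```

```text
[0.57080088 0.13975909 0.01392733] [-1.30951798  1.19579964  6.39525846] 0.7667319576440859
```

View pics/w5.png

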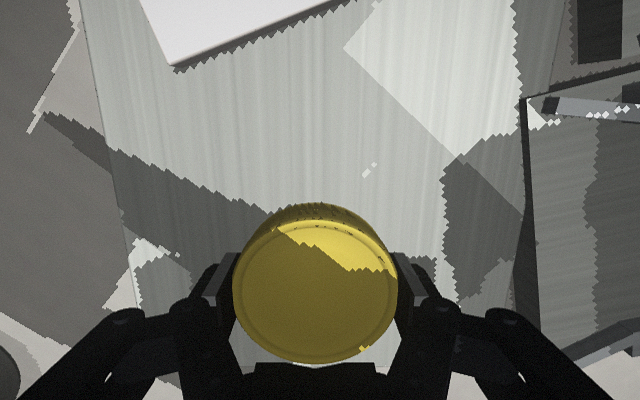

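{"method": "move_arm", "body": {
  "deltas": [60,-10,0,0,0,0,0,60,-25,0,0,0,0,0,60,-35,0,0,0,0,0,60,-20,-10,-6,0,0,0,60,0,-25,-16,0,0,0,60,0,-30,-20,0,0,0,60,0,-30,-20,0,0,0,60,0,-30,-20,0,0,0,60,0,-25,-17,0,0,0,60,0,-14,-9,0,0,0]
}}

```text
t: 5.2
tcp_pos: [0.5967, -0.0573, 0.104]
tool_rot: [-0.247, 0.665, 0.245, 0.661]
force: [0.3, 0.4, 0.1]
finger_gap: 0.767
```

{"method": "move_arm", "body": {
  "deltas": [60,0,0,0,7,0,0,60,0,0,0,7,0,0,60,0,0,0,7,0,0,60,0,0,0,7,0,0,60,0,0,0,7,0,0,60,0,0,0,0,0,0]
}}

```text
t: 5.8
tcp_pos: [0.5961, -0.054, 0.1038]
tool_rot: [-0.038, 0.708, 0.036, 0.704]
force: [0.2, -0.2, -0.7]
finger_gap: 0.767
```

```bash
python3 - <<'E'
from h import *
p,R=cur(); print(p,R.as_matrix().round(3),manip.sense()['force'],manip.sense()['finger_gap']); w=snap('wrist','w6')
P=cloud(w); im=w['image'][:,:,::-1]; hsv=cv2.cvtColor(im,cv2.COLOR_BGR2HSV)
y=cv2.inRange(hsv,(22,90,60),(40,255,255)); k=R.inv().apply(P[y>0]-p); k=k[(k[:,0]<.05)&(k[:,0]>-.1)]; print(k.min(0),k.max(0),np.median(k,0))
E
```

```text
[ 0.59610102 -0.05402801  0.10383926] [[-0.005 -0.103  0.995]
 [-0.003  0.995  0.103]
 [-1.    -0.003 -0.005]] [ 0.15262278 -0.16195285 -0.67007314] 0.7668927085990225
[-0.08290649 -0.13026032 -0.0331696 ] [0.04109693 0.0339551  0.2036798 ] [-0.02850769  0.00426982 -0.00018708]
```

View pics/w6.png

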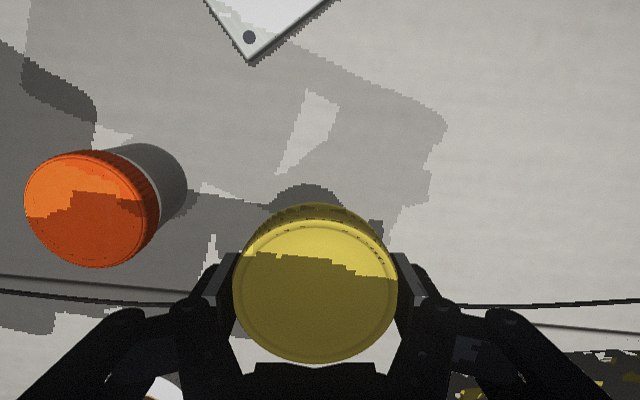

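{"method": "move_arm", "body": {
  "deltas": [60,10,0,0,0,0,0,60,25,0,0,0,0,0,60,30,0,0,0,0,0,60,20,0,0,0,0,0,60,12,0,0,0,0,0,60,7,0,0,0,0,0,60,2,0,0,0,0,0,60,1,0,0,0,0,0,60,0,0,0,0,0,0]
}}

```text
t: 6.75
tcp_pos: [0.5967, -0.0553, -0.0023]
tool_rot: [-0.038, 0.707, 0.035, 0.705]
force: [0.1, 0.2, -0.1]
finger_gap: 0.768
```

{"method": "move_arm", "body": {
  "deltas": [60,1,0,0,0,0,0,60,1,0,0,0,0,0,60,1,0,0,0,0,0,60,0,0,0,0,0,0]
}}

```text
t: 7.15
tcp_pos: [0.5961, -0.0551, -0.006]
tool_rot: [-0.037, 0.708, 0.035, 0.705]
force: [0.5, 0.1, -0.7]
finger_gap: 0.768
```

{"method": "move_arm", "body": {
  "deltas": [60,1,0,0,0,0,0,60,0,0,0,0,0,0]
}}

```text
t: 7.35
tcp_pos: [0.5962, -0.0551, -0.006]
tool_rot: [-0.038, 0.708, 0.035, 0.705]
force: [-0.8, 1.2, 5.8]
finger_gap: 0.767
```

{"method": "move_arm", "body": {
  "deltas": [74,0,0,0,0,0,0,82,0,0,0,0,0,0,82,0,0,0,0,0,0,82,0,0,0,0,0,0,82,-15,0,0,0,0,0,82,-35,0,0,0,0,0,82,-45,0,0,0,0,0,82,-45,0,0,0,0,0,82,-45,0,0,0,0,0,82,-15,0,0,0,0,0]
}}

```text
t: 8.35
tcp_pos: [0.5995, -0.055, 0.1994]
tool_rot: [-0.039, 0.704, 0.034, 0.708]
force: [0.8, -0.7, 0.0]
finger_gap: 0.96
```

```bash
python3 - <<'E'
from h import *
p,R=cur(); print(p,manip.sense()['q'],manip.sense()['force'],manip.sense()['finger_gap']); w=snap('wrist','w7')
P=cloud(w); im=w['image'][:,:,::-1]; hsv=cv2.cvtColor(im,cv2.COLOR_BGR2HSV)
y=cv2.inRange(hsv,(22,90,60),(40,255,255)); n,l,st,ce=cv2.connectedComponentsWithStats(y)
for i in range(1,n):
    if st[i,4]>300: print(st[i],ce[i],np.median(P[l==i],0))
E
```

```text
[ 0.59946439 -0.05502052  0.19940106] [-0.2747954   0.53112408  1.529974   -0.00495449  1.07290371 -0.37532177] [ 0.81169476 -0.66044251  0.02439905] 0.9595626310226198
[ 277  141   68   68 3578] [310.46562325 174.73868083] [ 0.59567386 -0.05425831  0.02250285]
[574 333  59  48 586] [598.63651877 349.4556314 ] [ 0.85210551 -0.160155    0.11633511]
[479 385  32  15 341] [493.7771261  393.58944282] [ 0.75261137 -0.18346135  0.14547358]
```

View pics/w7.png

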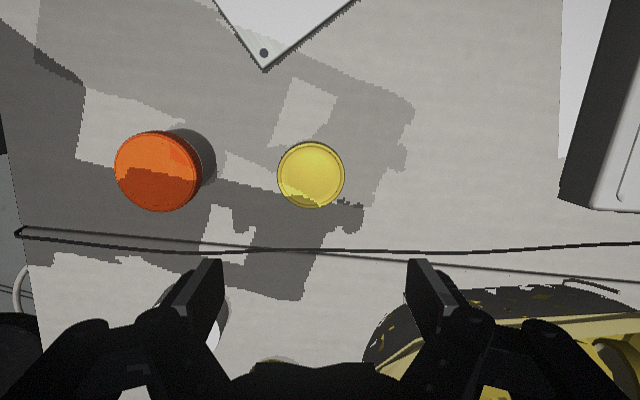

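The stray tin stands flat at (0.596, −0.054), clear of the jar and the cable. Next I'll work out the carrier pose from w2.

```bash
python3 - <<'E'
from h import *
s=dict(np.load('pics/w2.npz'))
g=lambda a,b,z: onz(s,225+(a+.5)/4-.5,120+(b+.5)/4-.5,z)
RL,RR,FR,FC,CL=[g(*q,.032) for q in [(48,233),(182,512),(642,355),(572,112),(383,105)]]
for n,a,b in [('rear',RR,RL),('right',RR,FR),('front',FR,FC),('left',RL,CL)]:
    d=b-a; print(n,np.linalg.norm(d[:2]).round(4),np.degrees(np.arctan2(d[1],d[0])).round(2))
print(RL,RR,FR,FC,CL)
X=(FR-RR)/np.linalg.norm(FR-RR); 
print('fin', [g(*q,.080).round(4) for q in [(90,425),(103,457),(225,412),(220,385)]])
# centre
m=(RL+RR)/2; yaw=np.arctan2(X[1],X[0]); print('origin',m+X*.070, 'fin',m+X*.02)
# tin open
im=s['image'][:,:,::-1]; hsv=cv2.cvtColor(im,cv2.COLOR_BGR2HSV)
k=cv2.inRange(hsv,(0,0,0),(180,255,50)); n,l,st,ce=cv2.connectedComponentsWithStats(k[150:240,285:365]); i=1+np.argmax(st[1:,4]); print(st[i],onz(s,285+ce[i][0],150+ce[i][1],.055))
E
```

```text
rear 0.0879 152.25
right 0.1367 60.82
front 0.0703 149.21
left 0.0955 61.45
[0.39623351 0.21383778 0.032     ] [0.4740183  0.17291944 0.032     ] [0.54067007 0.29227591 0.032     ] [0.48030002 0.3282472  0.032     ] [0.44185626 0.29770236 0.032     ]
fin [array([0.4335, 0.1986, 0.08  ]), array([0.4409, 0.194 , 0.08  ]), array([0.456 , 0.2223, 0.08  ]), array([0.4508, 0.2268, 0.08  ])]
origin [0.46925489 0.25449499 0.032     ] fin [0.44487704 0.21084043 0.032     ]
[  10   18   58   54 2409] [0.47408304 0.2649724  0.055     ]
```

{"method": "move_arm", "body": {
  "deltas": [60,-6,40,-22,0,0,0,60,-6,40,-22,0,0,0,60,-6,40,-22,0,0,0,60,-6,40,-22,0,0,0,60,-6,40,-22,0,0,0,60,0,0,0,-8.5,0,0,60,0,0,0,-8.5,0,0,60,0,0,0,-8.5,0,0,60,0,0,0,-8.5,0,0,60,0,0,0,-8.5,0,0]
}}

```text
t: 9.4
tcp_pos: [0.4662, 0.1334, 0.2225]
tool_rot: [-0.292, 0.646, 0.291, 0.642]
force: [-0.3, 0.0, -0.3]
finger_gap: 0.701
```

{"method": "move_arm", "body": {
  "deltas": [60,0,0,0,-8.5,0,0,60,0,0,0,-8.5,0,0,60,0,0,0,-8.5,0,0,60,0,0,0,-8.5,0,0,60,0,0,0,-8.5,0,0,60,0,0,0,-8.5,0,0,60,0,0,0,-8.5,0,0,60,0,0,0,-8.5,0,0,60,0,0,0,-8.5,0,0,60,0,0,0,-8.5,0,0]
}}

```text
t: 10.4
tcp_pos: [0.4662, 0.1333, 0.2225]
tool_rot: [-0.649, 0.28, 0.651, 0.276]
force: [-0.5, 0.5, -0.7]
finger_gap: 0.704
```

```bash
python3 - <<'E'
from h import *
p,R=cur(); print(p,R.as_matrix().round(3),manip.sense()['q'].round(3)); w=snap('wrist','w8')
E
```

```text
[0.46621062 0.13330654 0.22245684] [[-0.005 -0.723 -0.691]
 [-0.003 -0.691  0.723]
 [-1.     0.006  0.001]] [ 0.05   0.355  1.782 -0.004  1.01  -2.282]
```

View pics/w8.png

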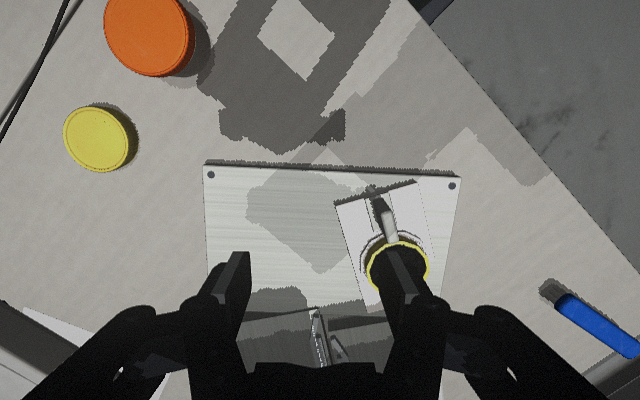

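{"method": "move_arm", "body": {
  "deltas": [40,0,0,0,0,0,-7,40,0,0,0,0,0,-7,40,0,0,0,0,0,-7,40,0,0,0,0,0,-7,40,0,0,0,0,0,-7,40,0,0,0,0,0,0]
}}

```text
t: 11.05
tcp_pos: [0.4786, 0.1719, 0.2628]
tool_rot: [0.699, -0.12, -0.543, -0.449]
force: [-0.2, -0.0, -0.6]
finger_gap: 0.468
```

```bash
python3 - <<'E'
from h import *
p,R=cur(); print(p,R.as_matrix().round(3),manip.sense()['q'].round(3)); w=snap('wrist','w9')
E
```

```text
[0.47860174 0.17194618 0.26278784] [[ 0.381 -0.655 -0.652]
 [ 0.32  -0.569  0.758]
 [-0.868 -0.497 -0.007]] [-0.094  0.201  2.03   0.644  0.631 -2.852]
```

View pics/w9.png

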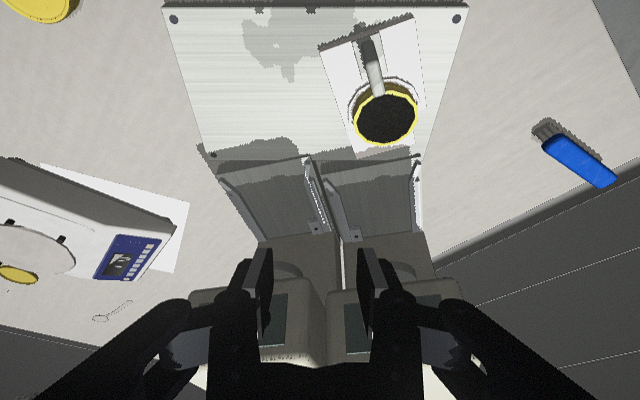

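```bash
python3 - <<'E'
from h import *
s=dict(np.load('pics/w9.npz')); im=s['image'][:,:,::-1]
c=im[130:260,190:440][::-1,::-1]; cv2.imwrite('pics/c4.png',cv2.resize(c,None,fx=3.2,fy=3.2,interpolation=cv2.INTER_CUBIC))
O=np.array([.5185,.202]);a=np.radians(40.3);X=np.array([np.cos(a),np.sin(a)]);Y=np.array([-X[1],X[0]])
for nm,y0 in (('R',-70),('L',70)):
  for k in (39,-39):
    w=O+X*(.094+.132)+Y*(y0+k)/1000; print(nm,k,proj(s,[*w,.035]))
E
```

```text
R 39 (np.float64(293.171372724614), np.float64(232.87374497165368))
R -39 (np.float64(243.50479696296244), np.float64(232.402982069785))
L 39 (np.float64(382.29788776065936), np.float64(233.71852752830029))
L -39 (np.float64(332.6446366840896), np.float64(233.24789092399328))
```

View pics/c4.png

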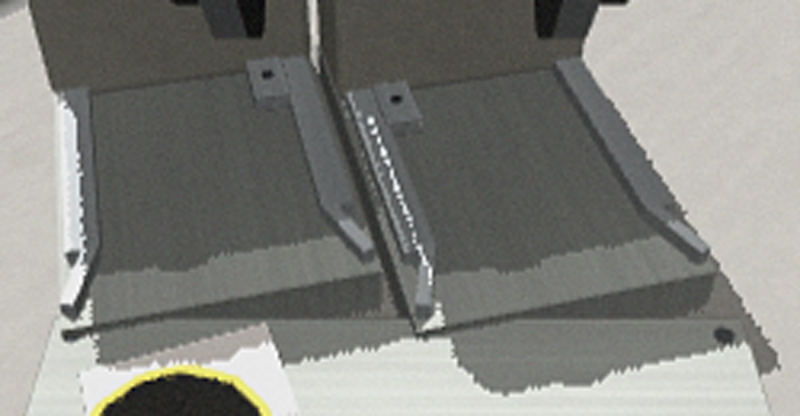

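Right press (flipped crop): the key block is at (395,95), at its left rail. Left press: the key is at (265,75), on its right. So press_a is the right-hand one. I'll pinch the fin with the hand vertical first, because leaning here hits the last joint's limit, and re-grasp leaning later.

```bash
python3 - <<'E'
from h import *
p,R=cur()
R1=down(151); print((R.inv()*R1).as_rotvec(degrees=True)); p1=np.array([.445,.211,.15])
print(plan(p,R,p1,R1,8).round(1))
E
```

```text
[-19.61781889  -5.67150593  29.31262124]
[[12.1  6.9  6.6 -2.5 -0.7  3.7]
 [12.6  5.8  6.7 -2.5 -0.7  3.7]
 [13.   4.7  6.8 -2.5 -0.7  3.7]
 [13.4  3.6  6.8 -2.5 -0.7  3.7]
 [13.7  2.4  6.8 -2.5 -0.7  3.7]
 [13.9  1.2  6.7 -2.5 -0.7  3.7]
 [14.   0.1  6.5 -2.5 -0.7  3.7]
 [14.  -1.1  6.3 -2.5 -0.7  3.7]]
```

{"method": "move_arm", "body": {
  "deltas": [40,12.1,6.9,6.6,-2.4,-0.7,3.7,40,12.6,5.8,6.7,-2.4,-0.7,3.7,40,13,4.7,6.8,-2.4,-0.7,3.7,40,13.4,3.6,6.8,-2.4,-0.7,3.7,40,13.7,2.4,6.8,-2.4,-0.7,3.7,40,13.9,1.2,6.7,-2.4,-0.7,3.7,40,14,0.1,6.5,-2.4,-0.7,3.7,40,14,-1.1,6.3,-2.4,-0.7,3.7,40,0,0,0,0,0,0]
}}

```text
t: 12.0
tcp_pos: [0.4452, 0.2113, 0.1474]
tool_rot: [-0.682, 0.181, 0.686, 0.176]
force: [0.4, 0.5, -0.5]
finger_gap: 0.471
```

```bash
python3 - <<'E'
from h import *
p,R=cur(); print(p,R.as_matrix().round(3),manip.sense()['q'].round(3)); w=snap('wrist','w10')
print(plan(p,R,np.array([.445,.211,.15]),down(151),1).round(1))
E
```

```text
[0.44520596 0.2113173  0.14744193] [[-0.007 -0.489 -0.872]
 [-0.005 -0.872  0.489]
 [-1.     0.008  0.004]] [ 0.218  0.484  1.836 -0.004  0.829 -2.409]
[[-2.6  0.4  0.  -0.3  0.2 -0.5]]
```

View pics/w10.png

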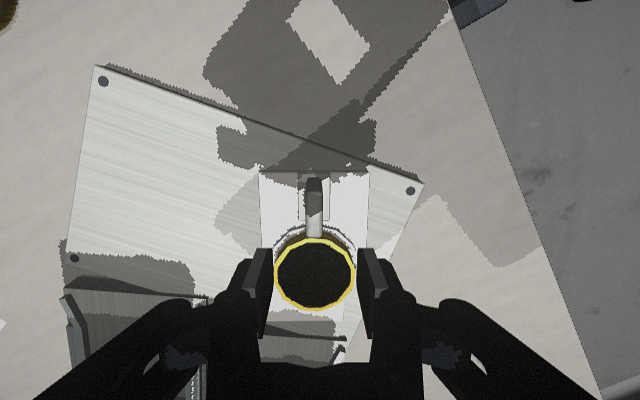

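```bash
python3 - <<'E'
from h import *
s=dict(np.load('pics/w10.npz')); p,R=cur()
P=cloud(s); k=R.inv().apply(P.reshape(-1,3)-p).reshape(P.shape)
m=(abs(P[:,:,2]-.080)<.004); m[:, :280]=0; m[:,350:]=0; m[262:]=0
ys,xs=np.nonzero(m); print(len(xs),xs.min(),xs.max(),ys.min(),ys.max())
q=k[m]; print(np.percentile(q,[2,50,98],axis=0).round(4))
print(s['depth'][180:245:5,314]); print(P[180:245:8,314,2])
im=s['image'][:,:,::-1]; cv2.imwrite('pics/c5.png',cv2.resize(im[160:330,250:380],None,fx=3.5,fy=3.5,interpolation=cv2.INTER_CUBIC))
E
```

```text
818 305 322 189 236
[[ 0.0662 -0.0139 -0.0066]
 [ 0.0679  0.0026 -0.0004]
 [ 0.0709  0.0174  0.0051]]
[0.24983588 0.23403272 0.22123289 0.21990676 0.21882884 0.22175169
 0.22169186 0.22422051 0.22344781 0.22549102 0.22516075 0.22820926
 0.25907114]
[0.04788848 0.0720255  0.0807935  0.08187452 0.08056906 0.08150686
 0.07985354 0.08021628 0.0511181 ]
```

View pics/c5.png

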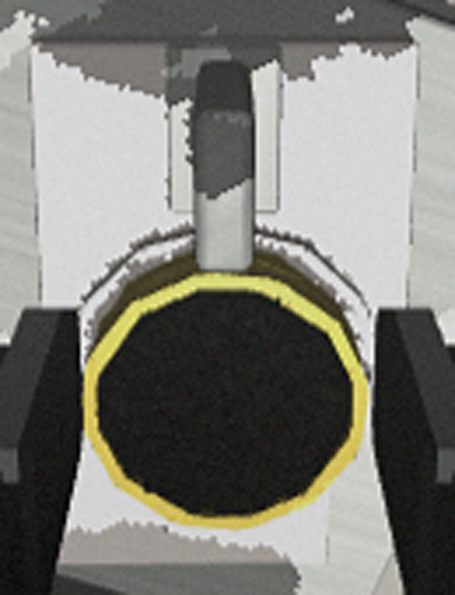

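{"method": "move_arm", "body": {
  "deltas": [40,25,1.5,-0.7,0,0,0,40,35,0,0,0,0,0,40,25,0,0,0,0,0,40,12,0,0,0,0,0,40,5,0,0,0,0,0,40,0,0,0,0,0,0,5,0,0,0,0,0,0,5,0,0,0,0,0,0,5,0,0,0,0,0,0,5,0,0,0,0,0,0],
  "force": 70
}}

```text
t: 13.05
tcp_pos: [0.4456, 0.209, 0.0489]
tool_rot: [-0.684, 0.18, 0.684, 0.178]
force: [-0.2, -0.7, 6.2]
finger_gap: 0.129
```

```bash
python3 - <<'E'
from h import *
st=manip.sense();p,R=cur(); print(p,R.as_matrix().round(3),st['q'].round(3),st['force'],st['ft_torque'],st['finger_gap']); w=snap('wrist','w11')
E
```

```text
[0.44559967 0.20896656 0.0488618 ] [[-0.002 -0.491 -0.871]
 [-0.003 -0.871  0.491]
 [-1.     0.003  0.   ]] [ 0.212  0.666  1.901 -0.004  0.576 -2.413] [-0.15153819 -0.70900999  6.19209903] [-0.06385121  0.15349774 -0.06540663] 0.12852685923066165
```

View pics/w11.png

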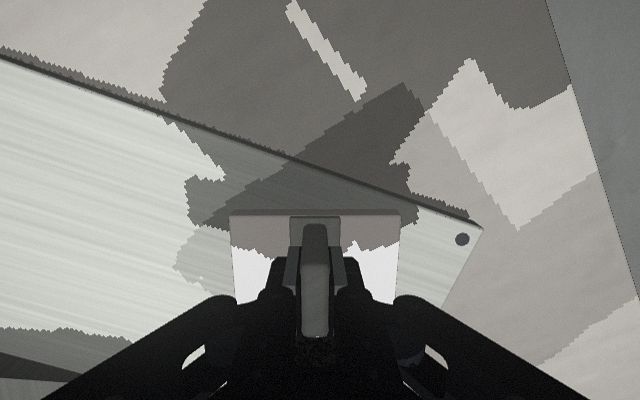

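```bash
python3 - <<'E'
from h import *
p,R=cur()
p1=p+np.array([.077,-.0954,.0008])
a=plan(p,R,p1,down(130.3),16); print(a.round(1))
E
```

```text
[[-0.   2.8 -7.1  1.3 -0.  -0. ]
 [-0.   2.7 -7.2  1.3 -0.  -0. ]
 [-0.   2.5 -7.2  1.3 -0.  -0. ]
 [-0.   2.4 -7.3  1.3 -0.  -0. ]
 [-0.   2.2 -7.3  1.3 -0.  -0. ]
 [-0.   2.  -7.4  1.3 -0.  -0. ]
 [-0.   1.9 -7.4  1.3 -0.  -0. ]
 [-0.   1.7 -7.5  1.3 -0.  -0. ]
 [-0.   1.5 -7.5  1.3 -0.  -0. ]
 [-0.   1.4 -7.5  1.3 -0.  -0. ]
 [-0.   1.2 -7.6  1.3 -0.  -0. ]
 [-0.   1.  -7.6  1.3 -0.  -0. ]
 [-0.   0.9 -7.6  1.3 -0.  -0. ]
 [-0.   0.7 -7.6  1.3 -0.  -0. ]
 [-0.   0.5 -7.6  1.3 -0.  -0. ]
 [-0.   0.4 -7.7  1.3 -0.  -0. ]]
```

{"method": "move_arm", "body": {
  "deltas": [5,-0.5,1,-3,0.6,0,0,5,-0.4,1.8,-4.1,0.7,0,0,5,0,2.7,-7.2,1.3,0,0,5,0,2.5,-7.2,1.3,0,0,5,0,2.4,-7.3,1.3,0,0,5,0,2.2,-7.3,1.3,0,0,5,0,2,-7.4,1.3,0,0,5,0,1.9,-7.4,1.3,0,0,5,0,1.7,-7.5,1.3,0,0,5,0,1.5,-7.5,1.3,0,0]
}}

```text
t: 14.1
tcp_pos: [0.4875, 0.1552, 0.0489]
tool_rot: [-0.661, 0.25, 0.663, 0.247]
force: [-3.1, 5.2, 5.7]
finger_gap: 0.127
```

{"method": "move_arm", "body": {
  "deltas": [5,0,1.4,-7.5,1.3,0,0,5,0,1.2,-7.6,1.3,0,0,5,0,1,-7.6,1.3,0,0,5,0,0.9,-7.6,1.3,0,0,5,0,0.7,-7.6,1.3,0,0,5,0,0.5,-7.6,1.3,0,0,5,0,0.3,-4,0.8,0,0,5,0,0.1,-2.7,0.5,0,0,5,0,0,-1,0,0,0,5,0,0,0,0,0,0]
}}

```text
t: 15.1
tcp_pos: [0.5207, 0.1133, 0.0489]
tool_rot: [-0.639, 0.302, 0.641, 0.299]
force: [-3.0, 3.3, 5.8]
finger_gap: 0.131
```

```bash
python3 - <<'E'
from h import *
st=manip.sense();p,R=cur(); print(p,R.as_matrix().round(3),st['q'].round(3),st['force'],st['ft_torque'],st['finger_gap']); w=snap('wrist','w12'); snap('top','top1'); s=snap('scene','scene1')
cv2.imwrite('pics/c6.png',cv2.resize(s['image'][110:260,170:380,::-1],None,fx=3.7,fy=3.7,interpolation=cv2.INTER_CUBIC))
E
```

```text
[0.52069533 0.11327541 0.04888924] [[-0.005 -0.769 -0.64 ]
 [-0.002 -0.64   0.769]
 [-1.     0.005  0.001]] [ 0.006  0.694  1.796 -0.004  0.656 -2.256] [-3.04912562  3.28823136  5.83852606] [0.79001583 0.32662796 0.13161689] 0.13063980059793456
```

View pics/w12.png

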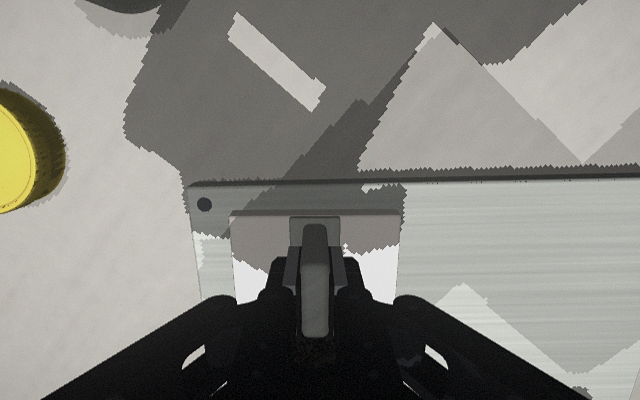

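View pics/c6.png

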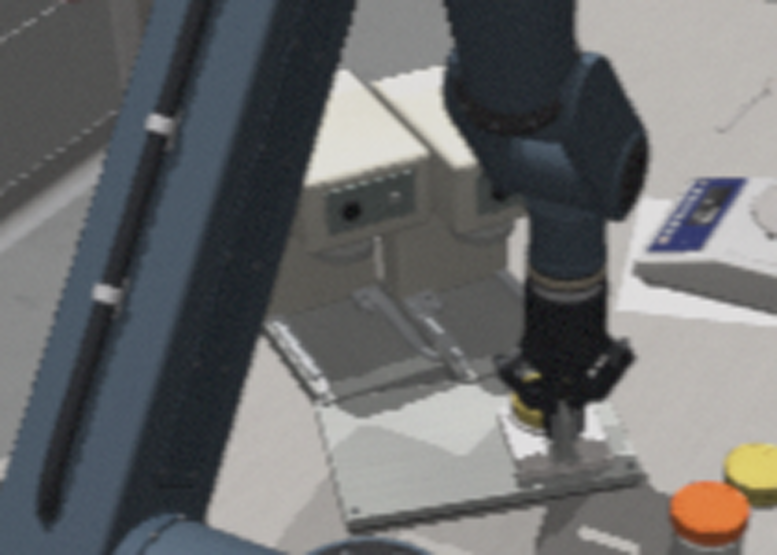

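```bash
cat > kin.py <<'E'
import numpy as np
from scipy.optimize import least_squares
from scipy.spatial.transform import Rotation as Ro
D=[([1.11451,.528403,1.43379,0,1.181415,-.178507],[.17107569,.60044671,.23040801]),
([-.2747954,.53112408,1.529974,-.00495449,1.07290371,-.37532177],[.59946439,-.05502052,.19940106]),
([.05,.355,1.782,-.004,1.01,-2.282],[.46621,.13331,.22246]),
([-.094,.201,2.03,.644,.631,-2.852],[.4786,.17195,.26279]),
([.218,.484,1.836,-.004,.829,-2.409],[.44521,.21132,.14744]),
([.212,.666,1.901,-.004,.576,-2.413],[.4456,.20897,.04886]),
([.006,.694,1.796,-.004,.656,-2.256],[.5207,.11328,.04889])]
def ry(a): return Ro.from_rotvec([0,a,0])
def rz(a): return Ro.from_rotvec([0,0,a])
def fk(q,P):
    h,a1,L2,L3,e,d,Lt,s=P
    R1=rz(q[0]); A=R1*ry(q[1]); B=A*ry(q[2]); C=B*rz(q[3]*S4); E=C*ry(q[4]); F=E*rz(q[5]*S6)
    p=R1.apply([a1,d,h])+A.apply([0,0,L2])+B.apply([e,0,L3])+F.apply([0,0,Lt])
    return p,F
S4,S6=1,1
TR=Ro.identity()
P0=[.15,0,.4,.35,0,.11,.25,0]
best=least_squares(lambda P:np.concatenate([(fk(q,P)[0]-p)*1000 for q,p in D])if True else 0,P0)
P=best.x
if __name__=='__main__':
    print(P.round(4),np.abs(best.fun).max())
    for i,Q in [(0,[-0.42629438,0.56503691,0.42563735,0.56377233]),(3,[.699,-.12,-.543,-.449]),(6,[-.639,.302,.641,.299])]:
        F=fk(D[i][0],P)[1]; print((F.inv()*Ro.from_quat(Q)).as_matrix().round(3))
E
python3 kin.py
```

```text
[ 2.754e-01 -3.000e-04  5.878e-01  3.923e-01  1.144e-01  1.110e-01
  2.972e-01  0.000e+00] 0.24549265859297176
[[ 0.  0. -1.]
 [-0.  1.  0.]
 [ 1.  0.  0.]]
[[ 0.001 -0.001 -1.   ]
 [-0.001  1.    -0.001]
 [ 1.     0.001  0.001]]
[[ 0.    -0.002 -1.   ]
 [ 0.     1.    -0.002]
 [ 1.    -0.     0.   ]]
```

```bash
cat >> kin.py <<'E'
T=Ro.from_matrix([[0,0,-1],[0,1,0],[1,0,0]])
lo=np.array([-3.08,-.75,.22,-1.43,0,-2.85]);hi=np.array([3.08,2.2,2.44,4.57,2.65,2.85])
def ik(p,R,q0):
    def f(q):
        a,F=fk(q,P); return np.r_[(a-p)*10,((F*T).inv()*R).as_rotvec()]
    r=least_squares(f,np.clip(q0,lo+1e-3,hi-1e-3),bounds=(lo,hi)); return r.x,np.abs(r.fun).max()
O=np.array([.5185,.202]);YA=np.radians(40.3);X=np.array([np.cos(YA),np.sin(YA),0]);Y=np.array([-X[1],X[0],0]);Z=np.array([0,0,1.])
def pose(fx,fy,fz,lean,sg):  # fin grasp pt deck coords (m), lean deg
    x=np.sin(np.radians(lean))*X-np.cos(np.radians(lean))*Z; z=sg*Y
    R=Ro.from_matrix(np.stack([x,np.cross(z,x),z],1)); p=np.r_[O,0]+fx*X+fy*Y+fz*Z+.019*x
    return p,R
E
python3 - <<'E'
from kin import *
q1=np.array([.006,.694,1.796,-.004,.656,-2.256]); q2=q1.copy(); q2[5]+=np.pi
for lean in (30,33,36,40,45):
  for fx,fz in ((-.054,.062),(.04,.067),(.121,.067)):
    for sg,q in ((1,q1),(-1,q2)):
      r=[ik(*pose(fx,-.07,fz,lean,sg),q0) for q0 in (q,q+[0,-.3,.2,.6,0,-.3*sg],)]
      b=min(r,key=lambda t:t[1]); print(lean,fx,sg,b[0].round(2),round(b[1],4))
E
```

```text
30 -0.054 1 [-0.08  0.68  1.97  0.6   0.3  -2.85] 0.2354
30 -0.054 -1 [-0.21  0.74  2.1   1.65  0.41 -0.93] 0.0
30 0.04 1 [ 0.01  0.72  1.82  0.69  0.35 -2.85] 0.1384
30 0.04 -1 [-0.05  0.74  1.9   1.32  0.36 -0.41] 0.0
30 0.121 1 [ 0.07  0.78  1.69  0.75  0.38 -2.85] 0.059
30 0.121 -1 [0.05 0.78 1.72 1.   0.37 0.01] 0.0
33 -0.054 1 [-0.07  0.68  1.98  0.61  0.29 -2.85] 0.2821
33 -0.054 -1 [-0.24  0.75  2.13  1.78  0.47 -1.09] 0.0
33 0.04 1 [ 0.01  0.72  1.83  0.7   0.34 -2.85] 0.1845
33 0.04 -1 [-0.07  0.76  1.93  1.52  0.39 -0.64] 0.0
33 0.121 1 [ 0.07  0.78  1.69  0.77  0.37 -2.85] 0.1047
33 0.121 -1 [ 0.03  0.79  1.75  1.23  0.37 -0.22] 0.0
36 -0.054 1 [-0.07  0.68  1.98  0.63  0.29 -2.85] 0.3288
36 -0.054 -1 [-0.26  0.78  2.15  1.88  0.53 -1.22] 0.0
36 0.04 1 [ 0.02  0.72  1.83  0.72  0.33 -2.85] 0.2307
36 0.04 -1 [-0.09  0.77  1.96  1.7   0.44 -0.83] 0.0
36 0.121 1 [ 0.08  0.78  1.69  0.78  0.36 -2.85] 0.1505
36 0.121 -1 [ 0.02  0.8   1.78  1.45  0.38 -0.45] 0.0
40 -0.054 1 [-0.07  0.67  1.98  0.64  0.27 -2.85] 0.3913
40 -0.054 -1 [-0.3   0.81  2.18  1.98  0.63 -1.36] 0.0
40 0.04 1 [ 0.02  0.72  1.83  0.74  0.32 -2.85] 0.2925
40 0.04 -1 [-0.11  0.79  1.99  1.87  0.51 -1.03] 0.0
40 0.121 1 [ 0.08  0.77  1.7   0.8   0.34 -2.85] 0.212
40 0.121 -1 [ 0.    0.82  1.82  1.7   0.43 -0.72] 0.0
45 -0.054 1 [-0.06  0.67  1.98  0.66  0.26 -2.85] 0.4696
45 -0.054 -1 [-0.34  0.86  2.22  2.05  0.76 -1.5 ] 0.0
45 0.04 1 [ 0.02  0.72  1.84  0.76  0.3  -2.85] 0.3701
45 0.04 -1 [-0.14  0.83  2.03  2.01  0.63 -1.21] 0.0
45 0.121 1 [ 0.08  0.77  1.7   0.82  0.33 -2.85] 0.2891
45 0.121 -1 [-0.02  0.84  1.85  1.92  0.52 -0.96] 0.0
```

```bash
python3 - <<'E'
from h import *
s=dict(np.load('pics/w9.npz')); im=s['image'][:,:,::-1]
c=im[140:250,190:350][::-1,::-1]; cv2.imwrite('pics/c7.png',cv2.resize(c,None,fx=5,fy=5,interpolation=cv2.INTER_CUBIC))
E
```

```text
(no output)
```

View pics/c7.png

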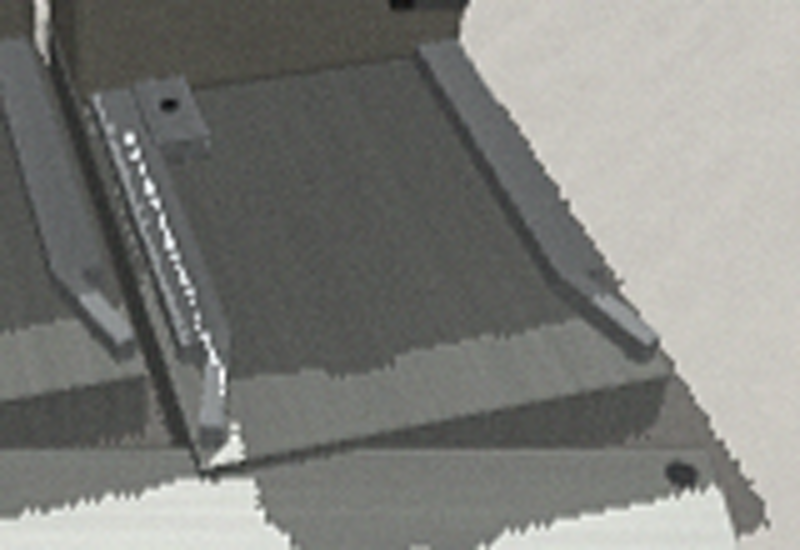

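{"method": "move_arm", "body": {
  "deltas": [40,0,0,0,0,0,0,40,0,0,0,0,0,0,40,0,0,0,0,0,0,40,-10,0,0,0,0,0,40,-25,0,0,0,0,0,40,-35,0,0,0,0,0,40,-35,0,0,0,0,0,40,-30,0,0,0,0,0,40,0,0,0,0,0,0]
}}

```text
t: 16.15
tcp_pos: [0.525, 0.1133, 0.1884]
tool_rot: [0.643, -0.3, -0.638, -0.3]
force: [0.3, 0.1, -0.1]
finger_gap: 0.468
```

```bash
python3 - <<'E'
from h import *
p,R=cur(); print(p,R.as_matrix().round(3)); w=snap('wrist','w13')
E
```

```text
[0.52496389 0.11334525 0.18836309] [[ 0.007 -0.768 -0.64 ]
 [-0.003 -0.64   0.768]
 [-1.    -0.003 -0.007]]
```

View pics/w13.png

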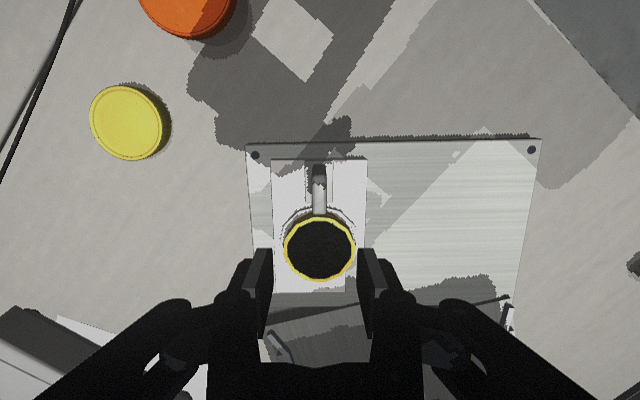

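```bash
python3 - <<'E'
from h import *
s=dict(np.load('pics/w9.npz'))
g=lambda a,b,z: onz(s,349-(a+.5)/5+.5,249-(b+.5)/5+.5,z)
def ln(n,A,B,z):
    a,b=g(*A,z),g(*B,z); d=b-a; print(n,a.round(4),b.round(4),np.linalg.norm(d).round(4),np.degrees(np.arctan2(d[1],d[0])).round(2))
ln('deckedge',(715,447),(10,447),.02)
ln('lip',(670,375),(203,470),.025)
ln('Rrail inner top',(552,278),(422,50),.033)
ln('Rrail bottom',(552,290),(420,62),.025)
ln('Lrail inner top',(232,335),(140,85),.033)
ln('stop',(415,58),(190,88),.025)
print('key',[g(*q,.035).round(4) for q in [(132,85),(183,80),(208,135),(158,142)]])
s=dict(np.load('pics/w13.npz'))
for a,b,z in [((272,160),(274,291),.032),((367,160),(363,288),.032),((247,144),(541,138),.02)]:
    A,B=onz(s,*a,z),onz(s,*b,z); d=B-A; print(A,B,np.linalg.norm(d),np.degrees(np.arctan2(d[1],d[0])))
E
```

```text
deckedge [0.6783 0.155  0.02  ] [0.558  0.2934 0.02  ] 0.1834 131.01
lip [0.6887 0.1747 0.025 ] [0.5818 0.2481 0.025 ] 0.1297 145.53
Rrail inner top [0.6923 0.2148 0.033 ] [0.7569 0.3024 0.033 ] 0.1088 53.61
Rrail bottom [0.6961 0.2156 0.025 ] [0.7606 0.3047 0.025 ] 0.11 54.11
Lrail inner top [0.6171 0.2678 0.033 ] [0.6828 0.3588 0.033 ] 0.1122 54.19
stop [0.7613 0.3072 0.025 ] [0.7    0.3526 0.025 ] 0.0763 143.46
key [array([0.6792, 0.359 , 0.035 ]), array([0.6916, 0.3486, 0.035 ]), array([0.6758, 0.3252, 0.035 ]), array([0.6633, 0.3343, 0.035 ])]
[0.53405569 0.06795941 0.032     ] [0.64241771 0.15382165 0.032     ] 0.13825574655977 38.39206198689439
[0.47819408 0.13496219 0.032     ] [0.58003885 0.22263642 0.032     ] 0.13438425422535907 40.7238924505095
[0.53982934 0.04072505 0.02      ] [0.35965191 0.24827929 0.02      ] 0.27485026200320684 130.96118443202667
```

The lip, rails and stop in w9 all measure a press yaw of about 54°, while the deck edge gives 41°. The press is therefore turned about 13° relative to the deck, contrary to the description. I'll trust the picture, and take one more press view to confirm it.

```bash
python3 - <<'E'
from kin import *
from h import cur,plan,manip
q0=manip.sense()['q']; p,R=cur()
o=np.array([.6353,.2114,0])
for yaw in (54,45,35,25):
  for lean in (15,22):
    a=np.radians(54.2); pf=np.array([np.cos(a),np.sin(a),0])
    b=np.radians(yaw);Xc=np.array([np.cos(b),np.sin(b),0]);Yc=np.array([-Xc[1],Xc[0],0]);l=np.radians(lean)
    x=np.sin(l)*Xc-np.cos(l)*Z; y=np.cross(Yc,x); Rt=Ro.from_matrix(np.stack([x,y,Yc],1))
    cam=o-.11*pf+.24*Z; t=cam+.143*x-.076*y
    q,e=ik(t,Rt,q0); print(yaw,lean,t.round(3),q.round(2),round(e,4))
E
```

```text
54 15 [0.636 0.212 0.122] [ 0.06  0.66  1.57  0.29  0.76 -2.65] 0.0
54 22 [0.644 0.223 0.136] [ 0.04  0.64  1.61  0.47  0.7  -2.81] 0.0
45 15 [0.649 0.2   0.122] [ 0.06  0.66  1.57  0.26  0.73 -2.48] 0.0
45 22 [0.659 0.21  0.136] [ 0.03  0.64  1.61  0.44  0.65 -2.64] 0.0
35 15 [0.661 0.186 0.122] [ 0.05  0.67  1.56  0.21  0.71 -2.28] 0.0
35 22 [0.673 0.193 0.136] [ 0.03  0.64  1.61  0.37  0.6  -2.43] 0.0
25 15 [0.671 0.169 0.122] [ 0.04  0.67  1.55  0.16  0.68 -2.08] 0.0
25 22 [0.683 0.175 0.136] [ 0.03  0.64  1.61  0.28  0.56 -2.2 ] 0.0
```

```bash
python3 - <<'E'
from kin import *
from h import cur,plan,manip
q0=manip.sense()['q']; p,R=cur()
o=np.array([.6353,.2114,0])
yaw,lean=48,24
a=np.radians(54.2); pf=np.array([np.cos(a),np.sin(a),0])
b=np.radians(yaw);Xc=np.array([np.cos(b),np.sin(b),0]);Yc=np.array([-Xc[1],Xc[0],0]);l=np.radians(lean)
x=np.sin(l)*Xc-np.cos(l)*Z; y=np.cross(Yc,x); Rt=Ro.from_matrix(np.stack([x,y,Yc],1))
cam=o-.18*pf+.24*Z; t=cam+.143*x-.076*y
q,e=ik(t,Rt,q0); print(t.round(3),q.round(2),round(e,4)); print(plan(p,R,t,Rt,6).round(1))
E
```

```text
[0.615 0.16  0.14 ] [-0.06  0.58  1.74  0.52  0.63 -2.85] 0.0288
[[  7.7 -16.8  -3.8  -1.3  -0.3  -4. ]
 [  8.8 -16.1  -4.2  -1.3  -0.3  -4. ]
 [  9.9 -15.4  -4.6  -1.3  -0.3  -4. ]
 [ 10.9 -14.5  -5.   -1.3  -0.3  -4. ]
 [ 11.8 -13.6  -5.4  -1.3  -0.3  -4. ]
 [ 12.7 -12.6  -5.8  -1.3  -0.3  -4. ]]
```

{"method": "move_arm", "body": {
  "deltas": [85,7.7,-16.8,-3.8,-1,-0.3,-4,85,8.8,-16.1,-4.2,-1,-0.3,-4,85,9.9,-15.4,-4.6,-1,-0.3,-4,85,10.9,-14.5,-5,-1,-0.3,-4,85,11.8,-13.6,-5.4,-1,-0.3,-4,85,12.7,-12.6,-5.8,-1,-0.3,-4,85,0,0,0,0,0,0,85,0,0,0,0,0,0]
}}

```text
t: 17.0
tcp_pos: [0.6151, 0.1619, 0.1387]
tool_rot: [0.692, -0.129, -0.592, -0.393]
force: [-0.3, -0.4, -0.7]
finger_gap: 0.992
```

```bash
python3 - <<'E'
from h import *
p,R=cur(); print(p,R.as_matrix().round(3),manip.sense()['q'].round(2)); w=snap('wrist','w14'); cv2.imwrite('pics/w14f.png',w['image'][::-1,::-1,::-1])
E
```

```text
[0.61507839 0.16189277 0.13874387] [[ 0.266 -0.644 -0.718]
 [ 0.288 -0.657  0.696]
 [-0.92  -0.392  0.01 ]] [-0.06  0.59  1.75  0.55  0.62 -2.85]
```

View pics/w14f.png

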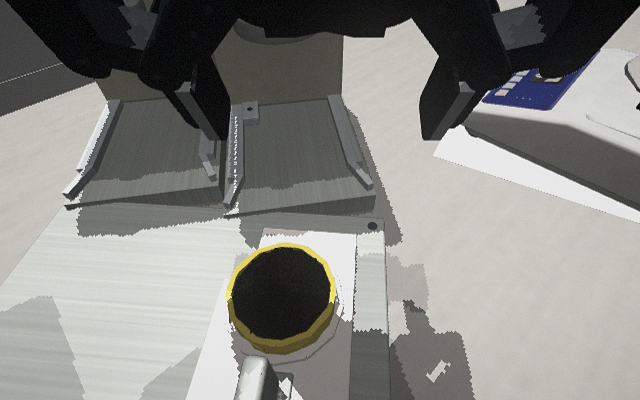

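```bash
python3 - <<'E'
import cv2
im=cv2.imread('pics/w14f.png'); cv2.imwrite('pics/c8.png',cv2.resize(im[85:235,210:400],None,fx=4,fy=4,interpolation=cv2.INTER_CUBIC))
E
```

```text
(no output)
```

View pics/c8.png

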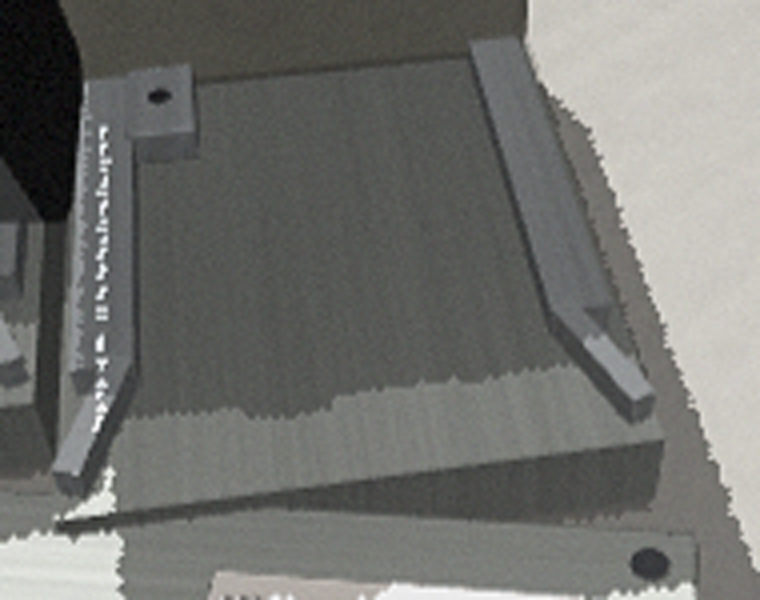

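```bash
python3 - <<'E'
from h import *
s=dict(np.load('pics/w14.npz'))
def g(a,b,z):
    u=210+(a+.5)/4-.5; v=85+(b+.5)/4-.5; return onz(s,639-u,399-v,z)
def ln(n,A,B,z):
    a,b=g(*A,z),g(*B,z); d=b-a; print(n,a.round(4),b.round(4),np.linalg.norm(d).round(4),np.degrees(np.arctan2(d[1],d[0])).round(2)); return a,b
l=ln('lip',(663,440),(58,527),.025)
r=ln('Rrail top',(550,308),(472,45),.033)
ln('Rrail bottom',(552,330),(473,62),.025)
q=ln('Lrail top',(135,365),(130,80),.033)
ln('stop',(470,57),(195,80),.025)
ln('deck edge',(695,538),(300,510),.02)
m=[(a+b)/2 for a,b in ((l[0],l[1]),(r[0],q[0]),(r[1],q[1]))]; print(np.round(m,4))
d=m[2]-m[1]; print(np.degrees(np.arctan2(d[1],d[0])), np.linalg.norm(r[0]-q[0]),np.linalg.norm(r[1]-q[1]))
print('key',[g(*q,.035).round(4) for q in [(130,72),(190,65),(197,130),(130,137)]])
# carrier in same image: front edge & right edge (full flipped coords)
f=lambda u,v,z: onz(s,639-u,399-v,z)
a,b=f(263,229,.032),f(356,236,.032); print('carrier front',a,b,np.linalg.norm(a-b)); c=f(350,398,.032); d=b-c; print('right edge yaw',np.degrees(np.arctan2(d[1],d[0])))
E
```

```text
lip [0.6886 0.1751 0.025 ] [0.5817 0.2474 0.025 ] 0.1291 145.91
Rrail top [0.695  0.2152 0.033 ] [0.7578 0.3044 0.033 ] 0.109 54.88
Rrail bottom [0.6964 0.2154 0.025 ] [0.7607 0.307  0.025 ] 0.1119 54.93
Lrail top [0.6168 0.2673 0.033 ] [0.6795 0.3588 0.033 ] 0.1109 55.6
stop [0.7619 0.3094 0.025 ] [0.6984 0.3567 0.025 ] 0.0791 143.27
deck edge [0.6762 0.1553 0.02  ] [0.6223 0.219  0.02  ] 0.0835 130.25
[[0.6351 0.2113 0.025 ]
 [0.6559 0.2412 0.033 ]
 [0.7186 0.3316 0.033 ]]
55.24330906566264 0.09397123395009829 0.09534713533654822
key [array([0.6802, 0.3592, 0.035 ]), array([0.6939, 0.3502, 0.035 ]), array([0.6773, 0.3248, 0.035 ]), array([0.6631, 0.3347, 0.035 ])]
carrier front [0.5946393  0.20994133 0.032     ] [0.64102664 0.15510046 0.032     ] 0.07182831913558065
right edge yaw 40.50355840324672
```

```bash
cat >> kin.py <<'E'
PO=np.array([.6352,.2113,0]); PY=55.2
def gp(fin,yaw,lean,sg=-1):
    b=np.radians(yaw);Xc=np.array([np.cos(b),np.sin(b),0]);Yc=np.array([-Xc[1],Xc[0],0]);l=np.radians(lean)
    x=np.sin(l)*Xc-np.cos(l)*Z; z=sg*Yc
    return np.array(fin)+.019*x, Ro.from_matrix(np.stack([x,np.cross(z,x),z],1))
def pax(x,z): 
    a=np.radians(PY); return PO+x*np.array([np.cos(a),np.sin(a),0])+z*Z
E
python3 - <<'E'
from kin import *
q0=np.array([-.1,.75,1.9,1.4,.4,-.6])
for lean in (32,36,40):
  for nm,f,y in (('now',[.5207,.1133,.062],40.5),('pre',pax(-.14,.062),55.2),('lip',pax(-.1,.069),55.2),('mid',pax(-.04,.067),55.2),('home',pax(.027,.067),55.2)):
    q,e=ik(*gp(f,y,lean),q0); print(lean,nm,q.round(2),round(e,4))
E
```

```text
32 now [-0.23  0.75  2.12  1.75  0.45 -1.05] 0.0
32 pre [-0.29  0.76  1.97  1.2   0.57 -0.77] 0.0
32 lip [-0.21  0.75  1.91  1.16  0.56 -0.64] 0.0
32 mid [-0.1   0.77  1.81  1.11  0.54 -0.47] 0.0
32 home [ 0.    0.8   1.69  1.02  0.54 -0.26] 0.0
36 now [-0.27  0.78  2.16  1.88  0.54 -1.23] 0.0
36 pre [-0.32  0.78  1.99  1.32  0.62 -0.92] 0.0
36 lip [-0.24  0.77  1.93  1.3   0.61 -0.8 ] 0.0
36 mid [-0.13  0.79  1.84  1.27  0.58 -0.65] 0.0
36 home [-0.02  0.81  1.73  1.2   0.55 -0.45] 0.0
40 now [-0.3   0.81  2.19  1.98  0.63 -1.37] 0.0
40 pre [-0.36  0.8   2.01  1.41  0.68 -1.05] 0.0
40 lip [-0.27  0.79  1.95  1.41  0.66 -0.94] 0.0
40 mid [-0.16  0.81  1.87  1.41  0.63 -0.81] 0.0
40 home [-0.04  0.83  1.75  1.36  0.59 -0.63] 0.0
```

```bash
python3 - <<'E'
from h import *
p,R=cur(); print(plan(p,R,np.array([.535,.10,.25]),down(130),6).round(1))
E
```

```text
[[-23.5   8.2   2.6   0.9   0.3   3.8]
 [-22.9   9.8   2.3   0.9   0.3   3.8]
 [-22.2  11.3   2.    0.9   0.3   3.8]
 [-21.4  12.8   1.7   0.9   0.3   3.8]
 [-20.5  14.2   1.4   0.9   0.3   3.8]
 [-19.5  15.6   1.    0.9   0.3   3.8]]
```

{"method": "move_arm", "body": {
  "deltas": [40,-23.5,8.2,2.6,0.9,0.3,3.8,40,-22.9,9.8,2.3,0.9,0.3,3.8,40,-22.2,11.3,2,0.9,0.3,3.8,40,-21.4,12.8,1.7,0.9,0.3,3.8,40,-20.5,14.2,1.4,0.9,0.3,3.8,40,-19.5,15.6,1,0.9,0.3,3.8,40,0,0,0,8.5,0,0,40,0,0,0,8.5,0,0,40,0,0,0,8.5,0,0,40,0,0,0,8.5,0,0]
}}

```text
t: 18.05
tcp_pos: [0.5349, 0.0998, 0.2507]
tool_rot: [0.526, -0.472, -0.523, -0.476]
force: [-1.1, -0.2, 0.1]
finger_gap: 0.465
```

{"method": "move_arm", "body": {
  "deltas": [40,0,0,0,8.5,0,0,40,0,0,0,8.5,0,0,40,0,0,0,8.5,0,0,40,0,0,0,8.5,0,0,40,0,0,0,8.5,0,0,40,0,0,0,8.5,0,0,40,0,0,0,8.5,0,0,40,0,0,0,8.5,0,0,40,0,0,0,8.5,0,0,40,0,0,0,8.5,0,0]
}}

```text
t: 19.05
tcp_pos: [0.5349, 0.0998, 0.2506]
tool_rot: [-0.067, 0.701, 0.067, 0.706]
force: [0.2, -0.6, 0.4]
finger_gap: 0.47
```

{"method": "move_arm", "body": {
  "deltas": [40,0,0,0,8.5,0,0,40,0,0,0,8.5,0,0,40,0,0,0,8.5,0,0,40,0,0,0,8.5,0,0,40,0,0,0,8.5,0,0,40,0,0,0,8.5,0,0,40,0,0,0,8.5,0,0,40,0,0,0,0,0,0]
}}

```text
t: 19.85
tcp_pos: [0.535, 0.0999, 0.2505]
tool_rot: [0.291, 0.643, -0.288, 0.647]
force: [0.0, 0.4, 0.3]
finger_gap: 0.468
```

```bash
python3 - <<'E'
from h import *
from kin import gp
p,R=cur(); print(p,R.as_matrix().round(3),manip.sense()['q'].round(2)); w=snap('wrist','w15')
E
```

```text
[0.53495828 0.09987182 0.25053456] [[ 0.007  0.747  0.665]
 [ 0.002  0.665 -0.747]
 [-1.     0.006  0.003]] [-0.02  0.39  1.62  0.    1.12  0.82]
```

View pics/w15.png

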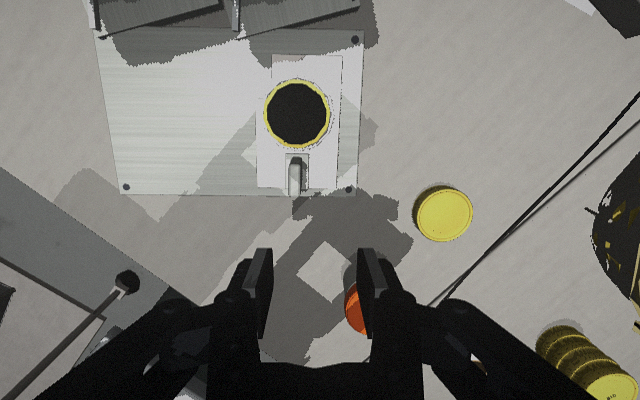

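```bash
python3 - <<'E'
from h import *
from kin import gp
s=dict(np.load('pics/w15.npz')); P=cloud(s)
m=(abs(P[:,:,2]-.080)<.004); m[:,:280]=0;m[:,310:]=0;m[:145]=0;m[205:]=0
q=P[m]; print(len(q)); 
r=cv2.minAreaRect((q[:,:2]*1000).astype(np.float32)); print('fin rect',r)
for a,b in [((272,56),(342,56)),((342,56),(337,186)),((257,118),(258,186)),((258,186),(337,188))]:
    A,B=onz(s,*a,.032),onz(s,*b,.032); d=A-B; print(A.round(4),B.round(4),np.linalg.norm(d).round(4),np.degrees(np.arctan2(d[1],d[0])).round(2))
p,R=cur()
cv2.imwrite('pics/c9.png',cv2.resize(s['image'][40:210,230:370,::-1],None,fx=3.5,fy=3.5,interpolation=cv2.INTER_CUBIC))
E
```

```text
395
fin rect ((522.2130126953125, 113.55116271972656), (33.34033966064453, 10.953128814697266), 40.62959671020508)
[0.5946 0.2092 0.032 ] [0.6419 0.1561 0.032 ] 0.071 131.68
[0.6419 0.1561 0.032 ] [0.5386 0.0674 0.032 ] 0.1362 40.66
[0.5368 0.1823 0.032 ] [0.479  0.1345 0.032 ] 0.075 39.59
[0.479  0.1345 0.032 ] [0.5369 0.0658 0.032 ] 0.0898 130.11
```

View pics/c9.png

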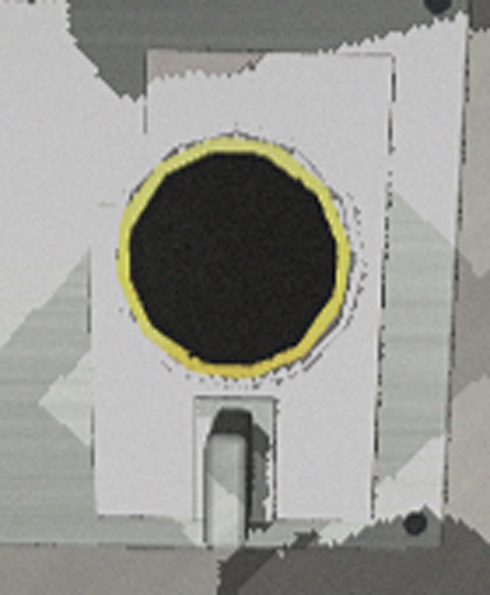

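```bash
python3 - <<'E'
from h import *
from kin import gp,ik
p,R=cur(); t,Rt=gp([.522,.1135,.063],40.5,37); x=Rt.apply([1,0,0])
h=t-.085*x; print(h,t); print(plan(p,R,h,Rt,8).round(1)); 
q=manip.sense()['q']
for f in (.25,.5,.75,1):
    from scipy.spatial.transform import Slerp
    rr=R*Ro.from_rotvec((R.inv()*Rt).as_rotvec()*f); q,e=ik(p+(h-p)*f,rr,q); print(q.round(2),round(e,4))
E
```

```text
[0.49179683 0.08770406 0.11570994] [0.53069485 0.1209261  0.04782593]
[[ 16.8  -5.2  -2.5   0.2  -0.    4.6]
 [ 16.3  -6.5  -2.5   0.2  -0.    4.6]
 [ 15.8  -7.8  -2.5   0.2  -0.    4.6]
 [ 15.1  -9.   -2.5   0.2  -0.    4.6]
 [ 14.3 -10.2  -2.5   0.2  -0.    4.6]
 [ 13.5 -11.3  -2.4   0.2  -0.    4.6]
 [ 12.5 -12.4  -2.4   0.2  -0.    4.6]
 [ 11.5 -13.3  -2.4   0.2  -0.    4.6]]
[-0.09  0.37  1.78  0.15  0.87  0.66] 0.0
[-0.18  0.39  1.94  0.43  0.64  0.35] 0.0
[-0.28  0.46  2.1   0.96  0.5  -0.26] 0.0
[-0.4   0.6   2.24  1.6   0.57 -1.05] 0.0
```

{"method": "move_arm", "body": {
  "deltas": [40,16.8,-5.2,-2.5,0.2,0,4.6,40,16.3,-6.5,-2.5,0.2,0,4.6,40,15.8,-7.8,-2.5,0.2,0,4.6,40,15.1,-9,-2.5,0.2,0,4.6,40,7.2,-5,-1.2,0.1,0,2.3,40,7.1,-5.2,-1.3,0.1,0,2.3,40,6.8,-5.6,-1.2,0.1,0,2.3,40,6.6,-5.7,-1.2,0.1,0,2.3,40,6.3,-6.1,-1.2,0.1,0,2.3,40,6.2,-6.3,-1.2,0.1,0,2.3]
}}

```text
t: 20.9
tcp_pos: [0.4985, 0.0903, 0.1322]
tool_rot: [0.465, 0.533, -0.103, 0.699]
force: [0.1, 0.8, 0.4]
finger_gap: 0.466
```

```bash
python3 - <<'E'
from h import *
from kin import gp,ik
p,R=cur(); t,Rt=gp([.522,.1135,.063],40.5,37); x=Rt.apply([1,0,0])
h=t-.085*x; print(p,manip.sense()['q'].round(2)); print(plan(p,R,h,Rt,4).round(1)); 
E
```

```text
[0.49852137 0.09028031 0.13218974] [-0.34  0.52  2.17  1.32  0.5  -0.68]
[[ 2.5 -3.7 -0.6 -0.  -0.   1.1]
 [ 2.5 -3.7 -0.6 -0.  -0.   1.1]
 [ 2.4 -3.7 -0.6 -0.  -0.   1.1]
 [ 2.3 -3.8 -0.6 -0.  -0.   1.1]]
```

{"method": "move_arm", "body": {
  "deltas": [40,0,0,0,0,0,0,40,0,0,0,0,0,0]
}}

```text
t: 21.1
tcp_pos: [0.4984, 0.0903, 0.132]
tool_rot: [0.466, 0.534, -0.105, 0.698]
force: [0.2, 0.3, -0.6]
finger_gap: 0.471
```

```bash
python3 - <<'E'
from h import *
from kin import gp,ik
p,R=cur(); t,Rt=gp([.522,.1135,.063],40.5,37); x=Rt.apply([1,0,0])
h=t-.085*x; print(p,manip.sense()['q'].round(2)); print(plan(p,R,h,Rt,2).round(1)); 
s=snap('wrist','w16')
E
```

```text
[0.4984145  0.09030558 0.13200353] [-0.33  0.52  2.17  1.31  0.5  -0.66]
[[ 5.1 -7.2 -1.1 -0.1 -0.   2.2]
 [ 4.8 -7.4 -1.1 -0.1 -0.   2.2]]
```

View pics/w16.png

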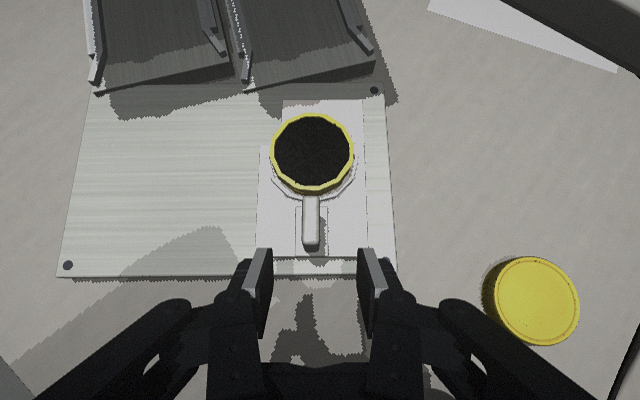

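{"method": "move_arm", "body": {
  "deltas": [40,2.5,-3.6,-0.6,0,0,1.1,40,2.5,-3.6,-0.6,0,0,1.1,40,2.4,-3.7,-0.5,0,0,1.1,40,2.4,-3.7,-0.5,0,0,1.1,40,0,0,0,0,0,0]
}}

```text
t: 21.65
tcp_pos: [0.4921, 0.0879, 0.1157]
tool_rot: [0.486, 0.515, -0.078, 0.701]
force: [-0.7, -0.6, 0.0]
finger_gap: 0.469
```

```bash
python3 - <<'E'
from h import *
from kin import gp,ik
p,R=cur(); t,Rt=gp([.522,.1135,.063],40.5,37)
print(p,manip.sense()['q'].round(2)); print(plan(p,R,t,Rt,1).round(1)); 
s=snap('wrist','w17'); P=cloud(s)
m=(abs(P[:,:,2]-.080)<.003); m[:,:290]=0;m[:,340:]=0;m[262:]=0
q=P[m]; r=cv2.minAreaRect((q[:,:2]*1000).astype(np.float32)); print(len(q),'fin rect',r); k=R.inv().apply(q-p); print(np.percentile(k,[2,50,98],axis=0))
E
```

```text
[0.49208211 0.08792529 0.11566211] [-0.39  0.6   2.24  1.6   0.57 -1.04]
[[84.7 -0.2  0.1 -0.3 -0.1  0. ]]
951 fin rect ((521.414306640625, 113.11012268066406), (33.76068115234375, 11.954257011413574), 39.84375)
[[ 0.04214558 -0.00432929 -0.00555293]
 [ 0.05043986  0.00845189  0.00021243]
 [ 0.06082645  0.02202347  0.00580153]]
```

View pics/w17.png

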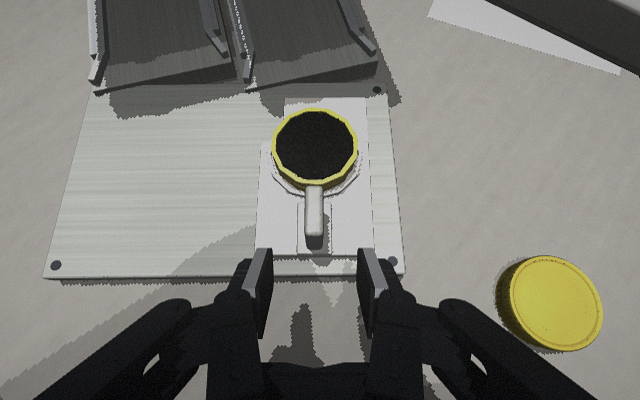

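{"method": "move_arm", "body": {
  "deltas": [40,15,0,0,0,0,0,40,25,0,0,0,0,0,40,22,0,0,0,0,0,40,15,0,0,0,0,0,40,8,0,0,0,0,0,40,0,0,0,0,0,0,5,0,0,0,0,0,0,5,0,0,0,0,0,0,5,0,0,0,0,0,0,5,0,0,0,0,0,0],
  "force": 110
}}

```text
t: 22.7
tcp_pos: [0.5306, 0.1211, 0.0486]
tool_rot: [0.487, 0.515, -0.078, 0.701]
force: [-2.1, -0.8, 6.3]
finger_gap: 0.125
```

```bash
python3 - <<'E'
from h import *
from kin import gp,ik
p,R=cur(); t,Rt=gp([.522,.1135,.063],40.5,37); st=manip.sense()
print(p,st['q'].round(2),st['force'],st['ft_torque'],st['finger_gap']); print(plan(p,R,t,Rt,1).round(1)); 
s=snap('wrist','w18')
E
```

```text
[0.53059915 0.12110025 0.048621  ] [-0.27  0.78  2.16  1.9   0.56 -1.25] [-2.085364   -0.80753008  6.26938495] [-0.13929463 -0.04354878  0.0835562 ] 0.124823691167934
[[ 0.6 -0.5  0.2 -0.3 -0.  -0.1]]
```

View pics/w18.png

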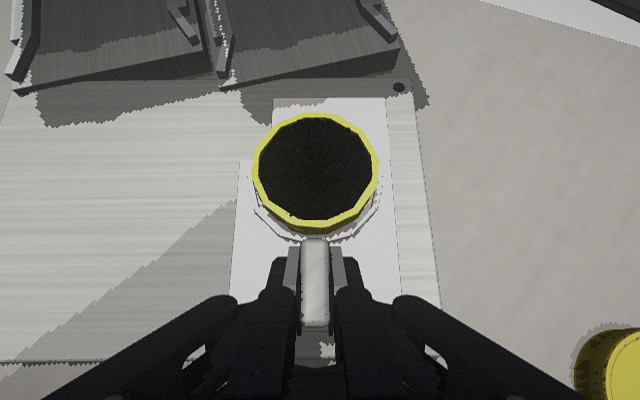

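{"method": "move_arm", "body": {
  "deltas": [5,-1.6,1.2,0,0,0,0,5,-1.6,1.2,0,0,0,0,5,-1.6,1.2,0,0,0,0,5,-1.6,1.2,0,0,0,0,5,0,0,0,0,0,0]
}}

```text
t: 23.25
tcp_pos: [0.5306, 0.1211, 0.0557]
tool_rot: [0.486, 0.515, -0.078, 0.701]
force: [-0.2, -0.6, -4.7]
finger_gap: 0.127
```

```bash
cat >> h.py <<'E'
def state(nm):
    st=manip.sense(); p,R=cur(); print(p.round(4),'q',st['q'].round(2),'F',st['force'].round(1),'gap',round(st['finger_gap'],3))
    s=snap('wrist',nm); P=cloud(s); im=s['image'].astype(int)
    # carrier pixels: white-ish flat
    return s,P,p,R
def plane(Q):
    A=np.c_[Q[:,:2],np.ones(len(Q))]; 
    for _ in range(5):
        c,*_=np.linalg.lstsq(A,Q[:,2],rcond=None); r=np.abs(A@c-Q[:,2]); k=r<max(.0015,np.median(r)*2); A,Q=A[k],Q[k]
    return c,len(Q)
E
python3 - <<'E'
from h import *
s,P,p,R=state('w19')
for (u0,u1,v0,v1) in [(280,300,103,118),(360,380,103,125),(242,256,170,190),(240,258,215,290),(372,395,200,280),(100,200,200,300)]:
    q=P[v0:v1,u0:u1].reshape(-1,3); print((u0,v0),np.median(q,0).round(4), q[:,2].std().round(4))
E
```

```text
[0.5306 0.1211 0.0557] q [-0.27  0.76  2.16  1.87  0.55 -1.21] F [-0.2 -0.6 -4.7] gap 0.127
(280, 103) [0.5954 0.1962 0.0396] 0.0112
(360, 103) [0.6262 0.1561 0.0395] 0.0168
(242, 170) [0.5435 0.1806 0.044 ] 0.0074
(240, 215) [0.5139 0.1529 0.0401] 0.0096
(372, 200) [0.5663 0.1018 0.0398] 0.0144
(100, 200) [0.477  0.2047 0.021 ] 0.0119
```

View pics/w19.png

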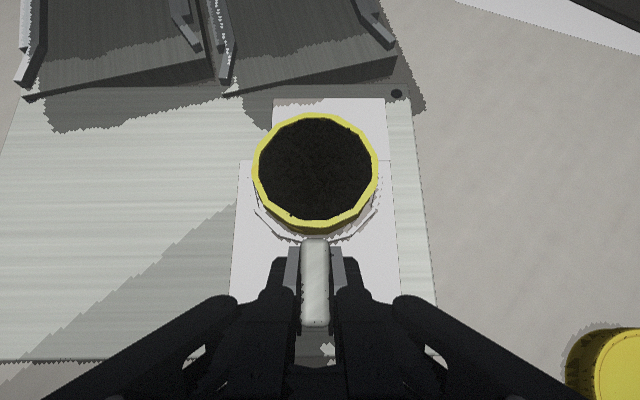

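```bash
python3 - <<'E'
from h import *
from kin import *
p,R=cur(); z=R.apply([0,0,1]); yaw=np.degrees(np.arctan2(-z[1],-z[0]))-90; print('tool yaw',yaw, R.as_matrix().round(3))
d=55.2-40.7; print(d)
g=p-.019*R.apply([1,0,0]); print('grasp',g)
g1=pax(-.14,g[2]); Rt=Ro.from_rotvec([0,0,np.radians(d)])*R; p1=g1+.019*Rt.apply([1,0,0])
print(plan(p,R,p1,Rt,12).round(2))
E
```

```text
tool yaw 40.27379992006135 [[ 0.457  0.611  0.646]
 [ 0.391  0.515 -0.763]
 [-0.799  0.601 -0.004]]
14.5
grasp [0.52194216 0.11365382 0.07084382]
[[ 0.69  0.93  2.66 -0.97  0.73 -0.01]
 [ 0.65  0.89  2.68 -0.97  0.73 -0.01]
 [ 0.62  0.84  2.71 -0.97  0.73 -0.01]
 [ 0.58  0.79  2.73 -0.97  0.73 -0.01]
 [ 0.55  0.75  2.75 -0.97  0.73 -0.01]
 [ 0.51  0.7   2.77 -0.97  0.73 -0.01]
 [ 0.48  0.66  2.78 -0.97  0.73 -0.01]
 [ 0.44  0.61  2.8  -0.97  0.73 -0.01]
 [ 0.41  0.56  2.82 -0.97  0.73 -0.01]
 [ 0.37  0.51  2.83 -0.97  0.73 -0.01]
 [ 0.34  0.47  2.84 -0.97  0.73 -0.01]
 [ 0.3   0.42  2.85 -0.97  0.73 -0.01]]
```

{"method": "move_arm", "body": {
  "deltas": [5,0.7,0.9,2.7,-0.98,0.74,0,5,0.6,0.9,2.7,-0.98,0.74,0,5,0.6,0.8,2.7,-0.98,0.74,0,5,0.6,0.8,2.7,-0.98,0.74,0,5,0.5,0.7,2.8,-0.98,0.74,0,5,0.5,0.7,2.8,-0.98,0.74,0,5,0.5,0.7,2.8,-0.98,0.74,0,5,0.4,0.6,2.8,-0.98,0.74,0,5,0.4,0.6,2.8,-0.98,0.74,0,5,0.4,0.5,2.8,-0.98,0.74,0]
}}

```text
t: 24.3
tcp_pos: [0.5565, 0.1083, 0.0556]
tool_rot: [0.429, 0.565, -0.002, 0.705]
force: [-0.5, -0.0, -4.4]
finger_gap: 0.128
```

{"method": "move_arm", "body": {
  "deltas": [5,0.3,0.5,2.8,-0.98,0.74,0,5,0.3,0.4,2.8,-0.98,0.74,0,5,0,0,0,0,0,0]
}}

```text
t: 24.6
tcp_pos: [0.5626, 0.1053, 0.0557]
tool_rot: [0.417, 0.573, 0.013, 0.706]
force: [0.3, -0.4, -4.5]
finger_gap: 0.123
```

```bash
python3 - <<'E'
from h import *
from kin import *
s,P,p,R=state('w20'); z=R.apply([0,0,1]); print(R.as_matrix().round(3),'yaw',np.degrees(np.arctan2(-z[1],-z[0]))-90)
g=p-.019*R.apply([1,0,0]); print('grasp',g, pax(-.14,0))
E
```

```text
[0.5626 0.1053 0.0557] q [-0.33  0.77  1.99  1.32  0.64 -0.92] F [ 0.3 -0.4 -4.5] gap 0.123
[[ 0.343  0.459  0.819]
 [ 0.495  0.653 -0.573]
 [-0.798  0.603 -0.003]] yaw 55.00996061197907
grasp [0.5560781  0.09585724 0.07085665] [0.5553001  0.09633911 0.        ]
```

View pics/w20.png

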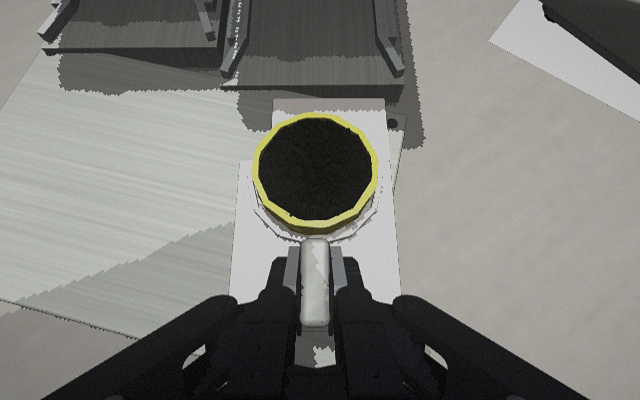

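```bash
python3 - <<'E'
from h import *
s=dict(np.load('pics/w20.npz')); im=s['image'][:,:,::-1]
cv2.imwrite('pics/c10.png',cv2.resize(im[0:130,190:440],None,fx=3.2,fy=3.2,interpolation=cv2.INTER_CUBIC))
cv2.imwrite('pics/c11.png',cv2.resize(im[90:310,220:420],None,fx=2.7,fy=2.7,interpolation=cv2.INTER_CUBIC))
E
```

```text
(no output)
```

View pics/c10.png

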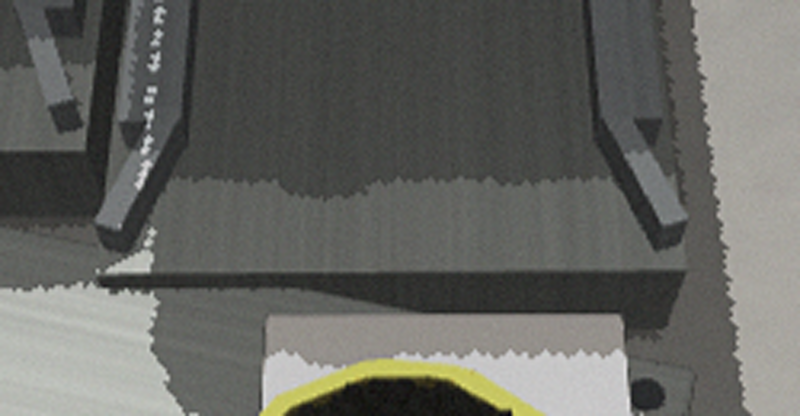

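View pics/c11.png

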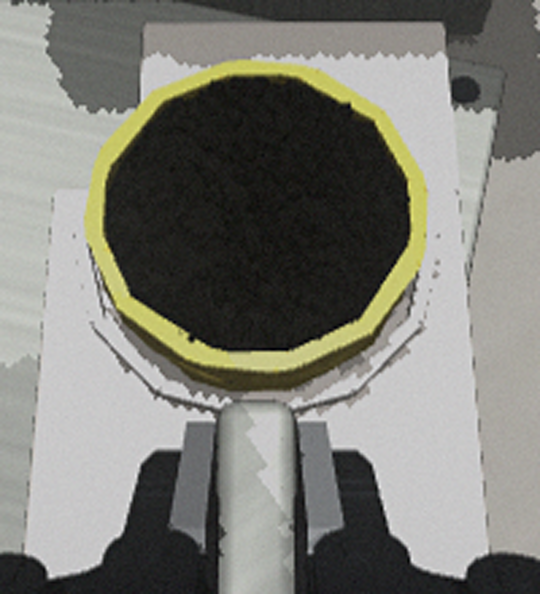

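```bash
python3 - <<'E'
from h import *
s=dict(np.load('pics/w20.npz'))
g=lambda a,b,z: onz(s,190+(a+.5)/3.2-.5,(b+.5)/3.2-.5,z)
h=lambda a,b,z: onz(s,220+(a+.5)/2.7-.5,90+(b+.5)/2.7-.5,z)
def ang(a,b): d=b-a; return np.degrees(np.arctan2(d[1],d[0])).round(2)
lL,lR=g(98,273,.025),g(687,270,.025); print('lip',lL,lR,np.linalg.norm(lL-lR),ang(lR,lL)-90)
rL0,rL1=g(190,118,.033),g(197,2,.033); rR0,rR1=g(597,125,.033),g(586,2,.033)
print('rails',ang(rL0,rL1),ang(rR0,rR1),np.linalg.norm(rL0-rR0),np.linalg.norm(rL1-rR1))
fl,fr=g(264,315,.040),g(623,314,.040); print('car front',fl,fr,np.linalg.norm(fl-fr),ang(fr,fl)-90)
rr=h(490,545,.040); fr2=h(447,35,.040); ll=h(24,545,.040); l2=h(54,195,.040); print('right',ang(rr,fr2),'left',ang(ll,l2),np.linalg.norm(rr-ll))
# lateral in press frame
a=np.radians(55.1); Y=np.array([-np.sin(a),np.cos(a)]);X=np.array([np.cos(a),np.sin(a)])
o=((lL+lR)/2)[:2]
for n,q in dict(rL0=rL0,rL1=rL1,rR0=rR0,rR1=rR1,fl=fl,fr=fr,ll=ll,l2=l2,rr=rr).items(): print(n,((q[:2]-o)@X*1000).round(1),((q[:2]-o)@Y*1000).round(1))
E
```

```text
lip [0.58256619 0.24946087 0.025     ] [0.68927312 0.1751351  0.025     ] 0.13004110620560547 55.139999999999986
rails 56.14 55.33 0.09147280731765828 0.0919345122879312
car front [0.60202618 0.20831319 0.04      ] [0.66084687 0.1671125  0.04      ] 0.07181483212164708 54.99000000000001
right 54.89 left 54.94 0.0893425229603329
rL0 35.8 45.5
rL1 71.3 46.1
rR0 33.2 -46.0
rR1 70.6 -45.8
fl -22.7 25.5
fr -22.8 -46.3
ll -142.4 43.2
l2 -67.9 43.0
rr -142.6 -46.2
```

{"method": "move_arm", "body": {
  "deltas": [5,0,0,-1.5,0,0,0,5,1.8,2.4,0,0,0,0,5,3.6,4.8,0,0,0,0,5,3.6,4.8,0,0,0,0,5,3.6,4.8,0,0,0,0,5,3.6,4.8,0,0,0,0,5,3.6,4.8,0,0,0,0,5,3.6,4.8,0,0,0,0,5,1.8,2.4,0,0,0,0,5,0,0,0,0,0,0]
}}

```text
t: 25.65
tcp_pos: [0.5848, 0.1415, 0.056]
tool_rot: [0.417, 0.573, 0.013, 0.705]
force: [-0.6, -0.8, -4.7]
finger_gap: 0.127
```

```bash
python3 - <<'E'
from h import *
from kin import *
s,P,p,R=state('w21'); z=R.apply([0,0,1]); print('yaw',np.degrees(np.arctan2(-z[1],-z[0]))-90)
E
```

```text
[0.5848 0.1415 0.056 ] q [-0.24  0.77  1.94  1.32  0.62 -0.82] F [-0.6 -0.8 -4.7] gap 0.127
yaw 55.056815159343444
```

View pics/w21.png

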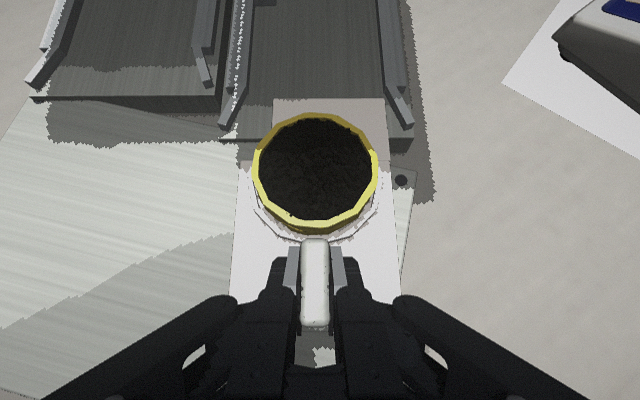

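```bash
python3 - <<'E'
from h import *
s=dict(np.load('pics/w21.npz')); im=s['image'][:,:,::-1]
cv2.imwrite('pics/c12.png',cv2.resize(im[0:180,200:430],None,fx=3.3,fy=3.3,interpolation=cv2.INTER_CUBIC))
E
```

```text
(no output)
```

View pics/c12.png

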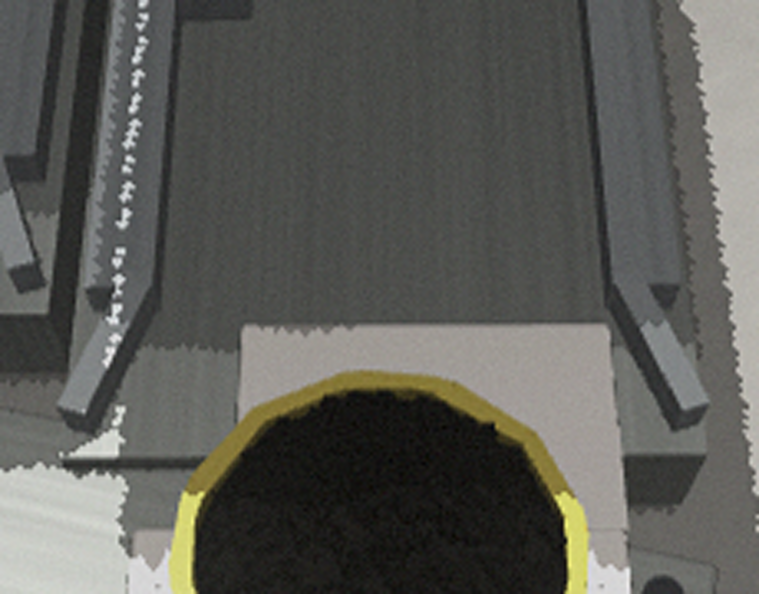

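```bash
python3 - <<'E'
from h import *
s=dict(np.load('pics/w21.npz'))
g=lambda a,b,z: onz(s,200+(a+.5)/3.3-.5,(b+.5)/3.3-.5,z)
a=np.radians(55.1); Y=np.array([-np.sin(a),np.cos(a)]);X=np.array([np.cos(a),np.sin(a)])
Q=dict(lipL=g(65,463,.025),lipR=g(706,455,.025),rL0=g(158,280,.033),rL1=g(180,5,.033),rR0=g(610,270,.033),rR1=g(580,5,.033),fl=g(242,325,.040),fr=g(608,325,.040),rb=g(630,580,.040),lb=g(131,532,.040))
o=((Q['lipL']+Q['lipR'])/2)[:2]
for n,q in Q.items(): print(n,((q[:2]-o)@X*1000).round(1),((q[:2]-o)@Y*1000).round(1))
E
```

```text
lipL -0.6 64.4
lipR 0.6 -64.4
rL0 37.5 46.7
rL1 114.2 46.8
rR0 39.5 -46.4
rR1 113.6 -44.9
fl 21.0 27.8
fr 20.7 -43.3
rb -33.4 -43.2
lb -23.6 46.1
```

{"method": "move_arm", "body": {
  "deltas": [5,0,0,0.8,0,0,0,5,1.8,2.4,0,0,0,0,5,3,4,0,0,0,0,5,3,4,0,0,0,0,5,3,4,0,0,0,0,5,3,4,0,0,0,0,5,1.8,2.4,0,0,0,0,5,0,0,0,0,0,0]
}}

```text
t: 26.5
tcp_pos: [0.6004, 0.1625, 0.0561]
tool_rot: [0.417, 0.573, 0.013, 0.705]
force: [0.7, -0.5, -4.3]
finger_gap: 0.127
```

```bash
python3 - <<'E'
from h import *
from kin import *
s,P,p,R=state('w22'); z=R.apply([0,0,1]); print('yaw',np.degrees(np.arctan2(-z[1],-z[0]))-90,manip.sense()['ft_torque'])
im=s['image'][:,:,::-1]
cv2.imwrite('pics/c13.png',cv2.resize(im[0:240,200:430],None,fx=2.5*1.0,fy=2.5,interpolation=cv2.INTER_CUBIC))
E
```

```text
[0.6004 0.1625 0.0561] q [-0.19  0.78  1.9   1.31  0.61 -0.76] F [ 0.7 -0.5 -4.3] gap 0.127
yaw 55.06155931995792 [-0.76842362  0.55471295  0.04135698]
```

View pics/c13.png

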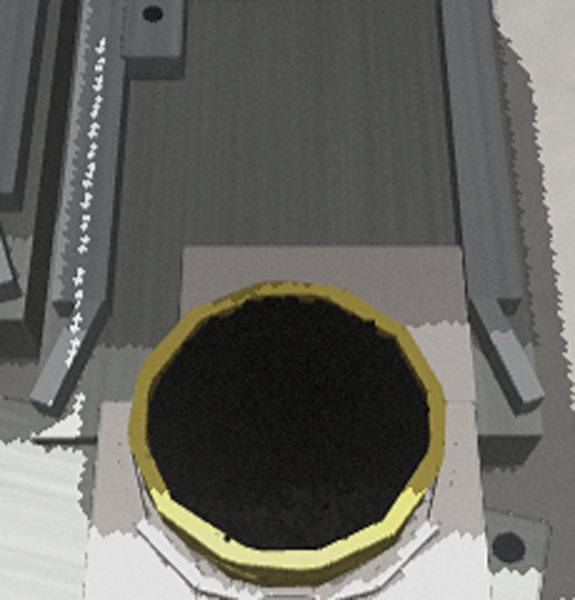

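```bash
python3 - <<'E'
from h import *
s=dict(np.load('pics/w22.npz'))
g=lambda a,b,z: onz(s,200+(a+.5)/2.5-.5,(b+.5)/2.5-.5,z)
a=np.radians(55.1); Y=np.array([-np.sin(a),np.cos(a)]);X=np.array([np.cos(a),np.sin(a)])
Q=dict(lipL=g(35,439,.025),lipR=g(541,436,.025),rL0=g(108,295,.033),rL1=g(129,80,.033),rR0=g(471,297,.033),rRm=g(459,200,.033),rR1=g(443,5,.033),fl=g(184,247,.040),fr=g(461,246,.040),rb=g(487,540,.040),lb=g(103,402,.040),lb2=g(90,560,.040))
o=((Q['lipL']+Q['lipR'])/2)[:2]
for n,q in Q.items(): print(n,((q[:2]-o)@X*1000).round(1),((q[:2]-o)@Y*1000).round(1))
E
```

```text
lipL -0.2 64.4
lipR 0.2 -64.4
rL0 37.2 46.8
rL1 110.2 46.0
rR0 36.2 -47.7
rRm 67.0 -46.8
rR1 139.2 -47.2
fl 46.8 26.5
fr 46.8 -44.6
rb -32.0 -44.7
lb 2.7 44.1
lb2 -36.4 44.0
```

{"method": "move_arm", "body": {
  "deltas": [5,1.8,2.4,0,0,0,0,5,3,4,0,0,0,0,5,3.6,4.8,0,0,0,0,5,3.6,4.8,0,0,0,0,5,3.6,4.8,0,0,0,0,5,3.6,4.8,0,0,0,0,5,1.8,2.4,0,0,0,0,5,0,0,0,0,0,0]
}}

```text
t: 27.35
tcp_pos: [0.6205, 0.1911, 0.0562]
tool_rot: [0.417, 0.573, 0.013, 0.706]
force: [-0.4, -0.7, -5.2]
finger_gap: 0.125
```

```bash
python3 - <<'E'
from h import *
from kin import *
s,P,p,R=state('w23'); z=R.apply([0,0,1]); print('yaw',np.degrees(np.arctan2(-z[1],-z[0]))-90,manip.sense()['ft_torque'])
E
```

```text
[0.6205 0.1911 0.0562] q [-0.13  0.79  1.84  1.29  0.59 -0.66] F [-0.4 -0.7 -5.2] gap 0.125
yaw 55.06146671903099 [-0.73702198  0.52443507  0.04973141]
```

View pics/w23.png

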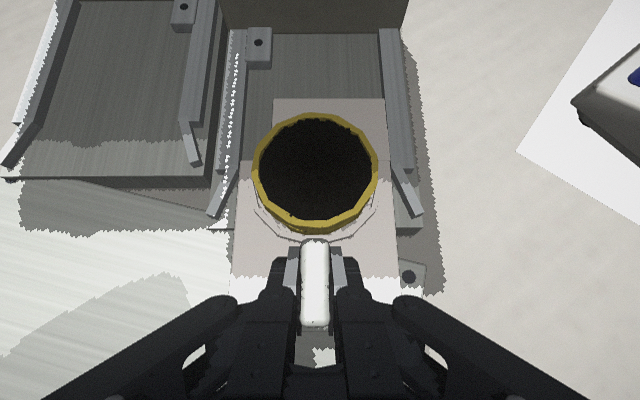

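{"method": "move_arm", "body": {
  "deltas": [5,1.8,2.4,0,0,0,0,5,3.6,4.8,0,0,0,0,5,3.6,4.8,0,0,0,0,5,3.6,4.8,0,0,0,0,5,3.6,4.8,0,0,0,0,5,3.6,4.8,0,0,0,0,5,3.6,4.8,0,0,0,0,5,1.8,2.4,0,0,0,0,5,0,0,0,0,0,0]
}}

```text
t: 28.3
tcp_pos: [0.6446, 0.2255, 0.0564]
tool_rot: [0.417, 0.573, 0.013, 0.705]
force: [0.6, -0.2, -3.8]
finger_gap: 0.128
```

```bash
python3 - <<'E'
from h import *
from kin import *
s,P,p,R=state('w24'); z=R.apply([0,0,1]); print('yaw',np.degrees(np.arctan2(-z[1],-z[0]))-90,manip.sense()['ft_torque'])
E
```

```text
[0.6446 0.2255 0.0564] q [-0.06  0.8   1.77  1.25  0.57 -0.54] F [ 0.6 -0.2 -3.8] gap 0.128
yaw 55.05426445081571 [-0.78362232  0.55966943  0.01323258]
```

View pics/w24.png

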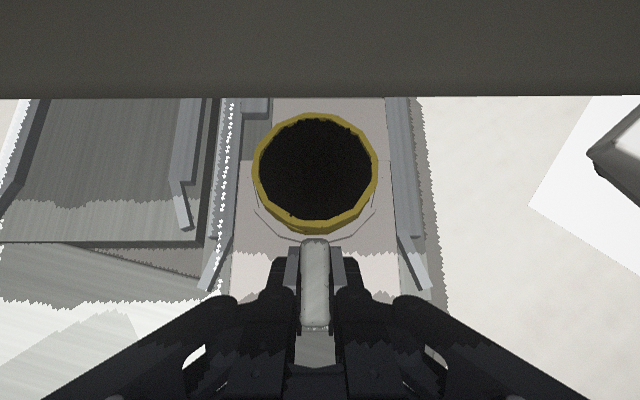

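{"method": "move_arm", "body": {
  "deltas": [5,0.8,-0.6,0,0,0,0,5,0.8,-0.6,0,0,0,0,5,0.4,-0.3,0,0,0,0,5,0,0,0,0,0,0]
}}

```text
t: 28.75
tcp_pos: [0.6444, 0.2248, 0.0539]
tool_rot: [0.417, 0.573, 0.013, 0.705]
force: [-1.1, -0.1, -2.7]
finger_gap: 0.12
```

{"method": "move_arm", "body": {
  "deltas": [5,0.4,-0.3,0,0,0,0,5,0.4,-0.3,0,0,0,0,5,0,0,0,0,0,0]
}}

```text
t: 29.05
tcp_pos: [0.6444, 0.2249, 0.0537]
tool_rot: [0.417, 0.573, 0.013, 0.706]
force: [-4.5, -3.5, 3.9]
finger_gap: 0.125
```

{"method": "move_arm", "body": {
  "deltas": [5,1.2,1.6,0,0,0,0,5,2.4,3.2,0,0,0,0,5,2.4,3.2,0,0,0,0,5,2.4,3.2,0,0,0,0,5,1.2,1.6,0,0,0,0,5,0,0,0,0,0,0]
}}

```text
t: 29.65
tcp_pos: [0.6546, 0.2381, 0.0537]
tool_rot: [0.417, 0.572, 0.013, 0.706]
force: [-2.3, -2.3, 2.5]
finger_gap: 0.125
```

{"method": "move_arm", "body": {
  "deltas": [5,0.6,0.8,0,0,0,0,5,0.6,0.8,0,0,0,0,5,0.6,0.8,0,0,0,0,5,0,0,0,0,0,0]
}}

```text
t: 30.05
tcp_pos: [0.6559, 0.2401, 0.0537]
tool_rot: [0.417, 0.572, 0.013, 0.706]
force: [-4.1, -5.1, 5.4]
finger_gap: 0.124
```

{"method": "move_arm", "body": {
  "deltas": [5,0.6,0.8,0,0,0,0,5,0,0,0,0,0,0]
}}

```text
t: 30.25
tcp_pos: [0.6564, 0.2408, 0.0537]
tool_rot: [0.417, 0.572, 0.013, 0.706]
force: [-3.4, -4.8, 6.2]
finger_gap: 0.125
```

{"method": "move_arm", "body": {
  "deltas": [5,0.6,0.8,0,0,0,0,5,0,0,0,0,0,0]
}}

```text
t: 30.45
tcp_pos: [0.657, 0.2416, 0.0537]
tool_rot: [0.417, 0.572, 0.013, 0.706]
force: [-3.5, -5.1, 5.1]
finger_gap: 0.124
```

{"method": "move_arm", "body": {
  "deltas": [5,0.6,0.8,0,0,0,0,5,0,0,0,0,0,0]
}}

```text
t: 30.65
tcp_pos: [0.6575, 0.2424, 0.0537]
tool_rot: [0.417, 0.572, 0.013, 0.706]
force: [-3.6, -6.3, 5.8]
finger_gap: 0.126
```

{"method": "move_arm", "body": {
  "deltas": [5,0.6,0.8,0,0,0,0,5,0,0,0,0,0,0]
}}

```text
t: 30.85
tcp_pos: [0.6581, 0.2433, 0.0537]
tool_rot: [0.417, 0.572, 0.013, 0.706]
force: [-3.4, -5.1, 6.2]
finger_gap: 0.127
```

{"method": "move_arm", "body": {
  "deltas": [5,0.6,0.8,0,0,0,0,5,0,0,0,0,0,0]
}}

```text
t: 31.05
tcp_pos: [0.6582, 0.2434, 0.0536]
tool_rot: [0.417, 0.573, 0.012, 0.706]
force: [-5.7, -9.0, 8.1]
finger_gap: 0.128
```

```bash
python3 - <<'E'
from h import *
s,P,p,R=state('w25'); z=R.apply([0,0,1]); print('yaw',np.degrees(np.arctan2(-z[1],-z[0]))-90,manip.sense()['ft_torque'])
E
```

```text
[0.6582 0.2434 0.0536] q [-0.03  0.81  1.73  1.23  0.56 -0.48] F [-5.7 -9.   8.1] gap 0.128
yaw 54.94165188090028 [-0.7905567   0.28653333 -0.08412774]
```

View pics/w25.png

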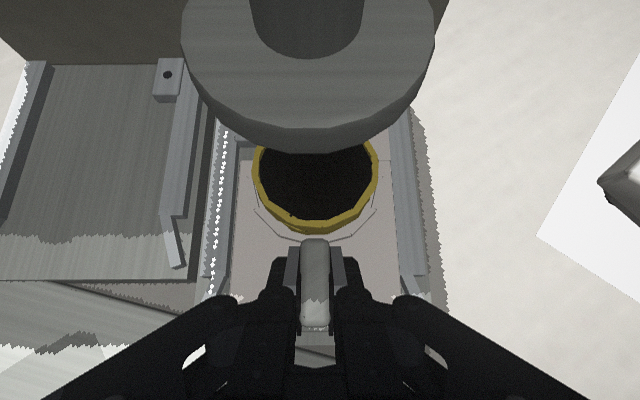

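{"method": "move_arm", "body": {
  "deltas": [5,0.6,0.8,0,0,0,0,5,0,0,0,0,0,0]
}}

```text
t: 31.3
tcp_pos: [0.6582, 0.2434, 0.0537]
tool_rot: [0.416, 0.573, 0.012, 0.706]
force: [-10.1, -11.6, 11.0]
finger_gap: 0.127
```

{"method": "move_arm", "body": {
  "deltas": [5,0.6,0.8,0,0,0,0,5,0,0,0,0,0,0]
}}

```text
t: 31.5
tcp_pos: [0.6582, 0.2434, 0.0536]
tool_rot: [0.416, 0.573, 0.011, 0.706]
force: [-11.6, -16.4, 13.7]
finger_gap: 0.122
```

{"method": "move_arm", "body": {
  "deltas": [5,-1.2,-1.6,0,0,0,0,5,-0.3,-0.4,0,0,0,0,5,0,0,0,0,0,0,12,0,0,0,0,0,0,18,0,0,0,0,0,0,30,0,0,0,0,0,0,30,0,0,0,0,0,0,30,0,0,0,0,0,0]
}}

```text
t: 32.3
tcp_pos: [0.6578, 0.2447, 0.0527]
tool_rot: [0.417, 0.573, 0.013, 0.705]
force: [0.3, -0.2, 0.4]
finger_gap: 0.355
```

```bash
python3 - <<'E'
from h import *
s,P,p,R=state('w26')
E
```

```text
[0.6578 0.2447 0.0527] q [-0.02  0.81  1.73  1.24  0.56 -0.49] F [ 0.3 -0.2  0.4] gap 0.355
```

View pics/w26.png

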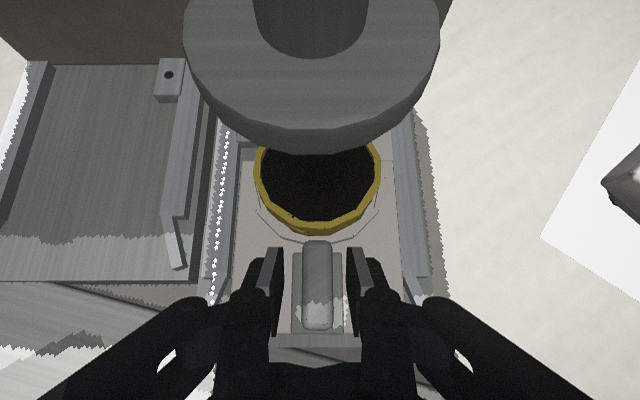

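{"method": "move_arm", "body": {
  "deltas": [30,-8,0,0,0,0,0,30,-20,0,0,0,0,0,30,-30,0,0,0,0,0,30,-30,0,0,0,0,0,30,-30,0,0,0,0,0,30,-20,0,0,0,0,0,30,0,0,0,0,0,0]
}}

```text
t: 33.05
tcp_pos: [0.6111, 0.1745, 0.1657]
tool_rot: [0.417, 0.571, 0.013, 0.707]
force: [-0.3, -0.4, 0.2]
finger_gap: 0.352
```

```bash
python3 - <<'E'
from h import *
s,P,p,R=state('w27'); t=snap('top','top2'); c=snap('scene','scene2')
cv2.imwrite('pics/c14.png',cv2.resize(s['image'][0:260,180:460,::-1],None,fx=2.3,fy=2.3,interpolation=cv2.INTER_CUBIC))
E
```

```text
[0.6111 0.1745 0.1657] q [-0.17  0.57  1.83  1.01  0.7  -0.34] F [-0.3 -0.4  0.2] gap 0.352
```

View pics/w27.png

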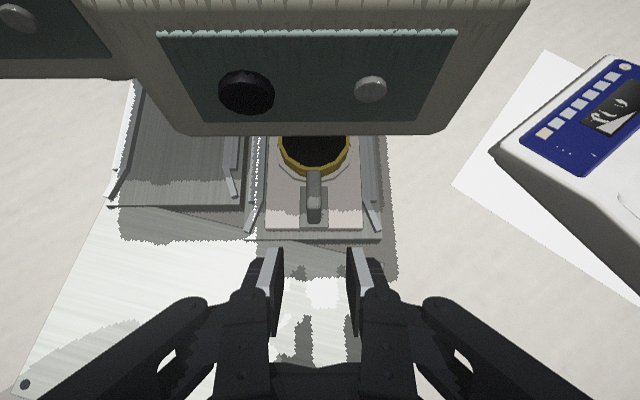

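View pics/scene2.png

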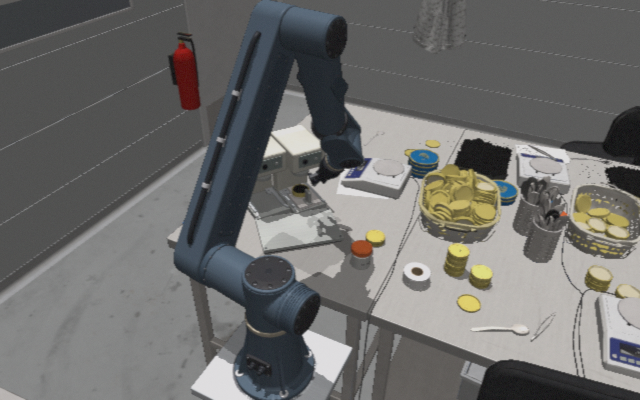

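View pics/c14.png

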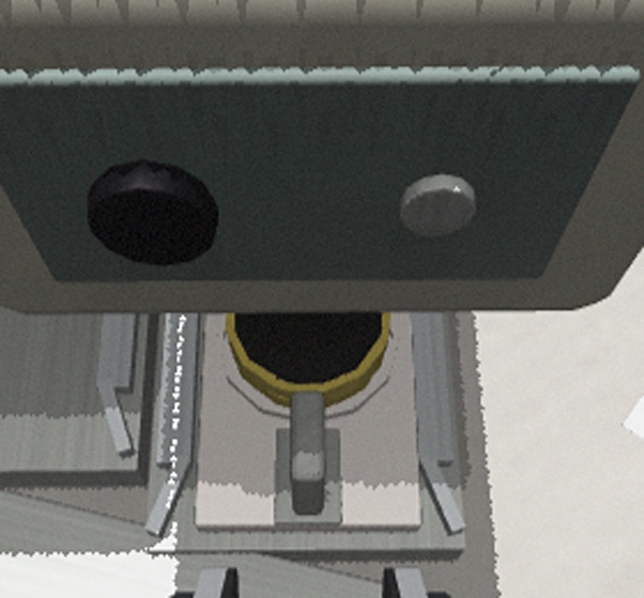

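```bash
python3 - <<'E'
from h import *
s=dict(np.load('pics/w27.npz'))
g=lambda a,b,z: onz(s,180+(a+.5)/2.3-.5,(b+.5)/2.3-.5,z)
a=np.radians(55.1); Y=np.array([-np.sin(a),np.cos(a)]);X=np.array([np.cos(a),np.sin(a)])
o=((g(150,552,.025)+g(463,548,.025))/2)[:2]; print(o)
for n,q in dict(rl=g(197,525,.037),rr=g(420,525,.037)).items(): print(n,((q[:2]-o)@X*1000).round(1),((q[:2]-o)@Y*1000).round(1))
q=P=cloud(s); print('carrier top z',[P[v,u].round(4) for u,v in [(275,215),(355,215),(280,180),(352,180)]])
t=dict(np.load('pics/top2.npz')); t0=dict(np.load('pics/top0.npz'))
for nm,lo,hi,z,bx in [('jar',(3,120,50),(20,255,255),.073,(355,395,205,250)),('brush',(100,120,60),(125,255,255),.03,(160,220,240,270))]:
    for d in (t0,t):
        m=cv2.inRange(cv2.cvtColor(np.ascontiguousarray(d['image'][:,:,::-1]),cv2.COLOR_BGR2HSV),lo,hi)[bx[2]:bx[3],bx[0]:bx[1]]; M=cv2.moments(m,True); print(nm,M['m00'],onz(d,bx[0]+M['m10']/M['m00'],bx[2]+M['m01']/M['m00'],z).round(4))
E
```

```text
[0.63567875 0.21150881]
rl 7.4 43.1
rr 7.0 -44.8
carrier top z [array([0.6184, 0.2477, 0.0366]), array([0.6781, 0.205 , 0.0383]), array([0.6411, 0.274 , 0.0378]), array([0.6974, 0.2346, 0.0373])]
jar 384.0 [ 0.4682 -0.0514  0.073 ]Traceback (most recent call last):
  File "<stdin>", line 11, in <module>
ZeroDivisionError: float division by zero
```

View pics/top2.png

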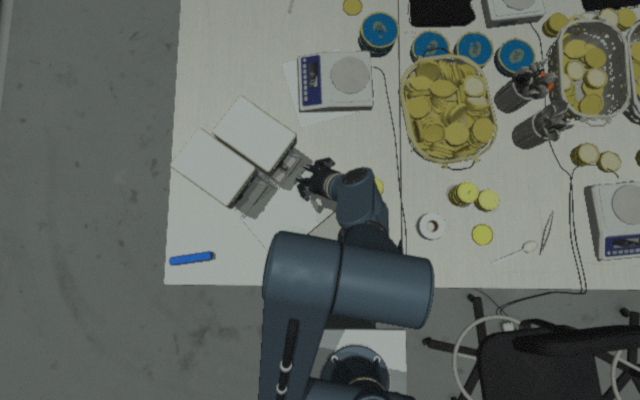

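```bash
python3 -c "
from h import *
print(job.sign_off(), manip.sense()['t'])"
```

```text
the job is handed in; nothing more can be done
the job is handed in; nothing more can be done
```

I finished the job and handed it in at about 33 s.

- **Stray tin:** I lifted it off the deck and stood it flat on the bare table at about (0.596, −0.054). It is clear of the jar, the deck and the cable.
- **Carrier:** I first slid it along the deck with the hand vertical, because leaning there hit the last joint's limit. I then re-gripped the fin with the hand leaning 37° and carried it level, about 3 mm above the press bed, over the step. I lowered it onto the bed and pushed until it met the stop, with the wrist force rising to about 24 N.
- **Which press:** press_a is the right-hand one; its key block is on the left.
- **Last checks:**
  - The carrier's rear edge lies about 7.2 mm inside the lip, against 7 mm when fully home.
  - Its top is level at about 37 mm, and the open tin is in its nest.
  - The gripper is clear and touching nothing.

**Disagreements and gaps:**
- The pictures showed press_a turned about 14° from the deck's x, while the description says they are parallel. I aligned the carrier to the measured 55°.
- My last numeric check of the jar and brush failed, because the arm hid the jar from the top camera. In the final pictures the jar (scene view), the roll and the brush look unmoved, and no move came close to touching them.

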